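# Mark a batch of awl handles in the V-block press and rack them

### The arm

A 7-joint arm with a two-finger parallel gripper is mounted at the origin on the work surface. World frame = base frame: x ahead of the robot, y to its left, z up, the work surface at z = 0. Lengths are in m, angles in rad, forces in N, time in s.
With the tool pointing down it reaches from about 0.425 to 0.875 m from the base axis. Payload 4.7 kg.
Tool frame: the origin (TCP) lies midway between the tips of the shut fingers; the grasp point (between the pads) lies 19 mm behind it; y points along the fingers, z is the direction in which the jaws open and shut, and the axes are right-handed (so a half turn about y gives the same grasp; the last joint's range is limited). The gripper opens to 87 mm and grips with 3 to 60 N. Pads are 19 mm wide; open, the fingers measure 117 mm over their backs; the gripper's body (75 mm by 190 mm) begins 51 mm behind the grasp point.
Start: joints at [1.351, 0.321, -0.07, 1.45, 0.023, 1.371, -0.057], TCP at [0.151, -0.632, 0.223] pointing down, gripper open.
Joint ranges: [-2.86, 2.86], [-0.3, 2.09], [-1.38, 1.24], [0.06, 2.45], [-1.56, 4.7], [0.09, 2.05], [-2.69, 2.69]. Speed limits (rad/s): [2.57, 2.57, 3.14, 3.14, 3.14, 3.14, 3.14].

### API

Orientations are given as a rotation vector (axis times angle).
In Python, from bench import ctrl gives the robot as it stands.
- The arm moves only by the tool play_rows, never from a script. Its arguments are lists of equal length, an entry for each row: "translation": the shift along the tool's x, y, z in mm, a list of three; "turn": the turn, a rotation vector about the tool's x, y, z in rad, a list of three; "fingers": the opening, from -1 (shut) to 1 (fully open), so that 0 is half open. In form: {"translation": [[dx, dy, dz], ...], "turn": [[wx, wy, wz], ...], "fingers": [fingers, ...]}. A call has exactly 10 rows; each row shifts and turns the commanded pose from where the row before left it, along the tool's axes as they then stand; what a row does not reach is not made up. A row lasts 1/12 s, in which the tool goes at most 41.7 mm and 7.16 degrees, less where a joint would pass 70% of its speed; a pose out of reach is approached as far as the arm can. A call with a gripper value outside its range is refused whole. The fingers move at their own pace and stop on an object; "grip_force" is the grip in N (left out, the last holds). Time passes only in rows, so rows that do not move let the fingers close, or fill a call up. It gives the time, the measured TCP pose, the force and the opening at its end, in the units of the state.
- ctrl.get_state(): the state, without advancing time (a new reading comes with each control period).
- ctrl.get_image(name): name is "side" or "top" or "wrist"; returns the picture (400x640x3 uint8, blue, green, red); there is no depth.
- ctrl.camera_info(name): a dict with "camera_matrix" (3x3 intrinsics, pixels), "R" (3x3) and "t" (3): a world point X has camera coordinates R X + t. Camera axes: x right, y down, z forward; pixel columns grow to the right and rows downward; lengths in m; the calibration is good to about 2 mm. A picture is of the moment at which its call begins: read the wrist's pose just before it. camera_info takes no time and is no camera call; for the wrist camera it gives the pose at the moment of the call.
- ctrl.close_job(): hands the job in, once; it reports no verdict.
The state is a dict: "time": time; "joint_positions": joint angles; "qd": joint speeds; "joint_torque": joint torques, N m; "position": TCP position; "tool_rot": TCP orientation; "ft_force": force on the tool from outside, world axes, zero at the start; "torque": the same for the moment, N m; "grip_width": opening from 0.0 (shut) to 1.0 (fully open).
Only numpy, scipy, OpenCV 4.12 (cv2) and the standard library are available. Lean on these libraries where they do the work, as an engineer would, in place of code of your own. Each camera call takes 0.05 s, during which the arm holds its last target.

### The job

Lay every octagonal wooden tool handle from the leather slab in a notch pair of the marking press, one per notch, level and about centred on the V-blocks. When all lie there, swing the press's sprung bar down to its stop to mark them all in one stroke, and let it come back up fully. Then move all the handles to the wooden drying rack, one per notch, level and about centred lengthwise over its two notched boards, without disturbing the jar, mug or knife.

Things in the scene. Friction and masses are not known exactly. Their poses are not given: they have to be found in the camera images.
- haft1: an octagonal tool handle of pale beech, 150 mm long, 24 mm across the flats, its last 20 mm (at +x) a brass ferrule 17 mm across; about 85 g. Origin on its long axis, at mid-length; x along the axis. It starts lying on one of its flats on the leather slab. May be absent (three or four of the four are there)
- haft2: an octagonal tool handle of pale beech, 150 mm long, 24 mm across the flats, its last 20 mm (at +x) a brass ferrule 17 mm across; about 85 g. Origin on its long axis, at mid-length; x along the axis. It starts lying on one of its flats on the leather slab. May be absent (three or four of the four are there)
- haft3: an octagonal tool handle of pale beech, 150 mm long, 24 mm across the flats, its last 20 mm (at +x) a brass ferrule 17 mm across; about 85 g. Origin on its long axis, at mid-length; x along the axis. It starts lying on one of its flats on the leather slab. May be absent (three or four of the four are there)
- haft4: an octagonal tool handle of pale beech, 150 mm long, 24 mm across the flats, its last 20 mm (at +x) a brass ferrule 17 mm across; about 85 g. Origin on its long axis, at mid-length; x along the axis. It starts lying on one of its flats on the leather slab. May be absent (three or four of the four are there)
- press: marking press, fixed grey plate 270 (x) by 280 mm (y), 10 mm thick. Origin at table height mid V-blocks, z up. V-block rows 16 mm thick along y at x = -45 and 45 mm, each with four 90-degree notches at y = -81, -27, 27, 81 mm; a handle lies along x over both rows. Ridge tops 48 mm, seated handle's axis 38 mm above the table. Hinge posts 75 mm tall at x = 101 to 119 mm. Yaw within 0.15 rad
- hinge (a point): middle of the hinge axis of the press's swinging bar, at (108, 0, 66) mm in the press frame; the axis runs along the press's y
- handle (a point): middle of the bar's handle: round dark wooden rod along press y, 18 mm thick, 150 mm long, on two arms at y = -60, 60 mm, 158 mm from the hinge axis. In the press frame it is at (147, 0, 219) mm when up; it swings over the top towards -x, to (-42, 0, 116) mm at the stop. The flat marking plate on the same arms then lies 2 mm above the seated handles; one not in its notch blocks it
- platen (a joint): angle of the swinging bar, rad: 0 fully up (its rest, held by a spring), 1.5 down at its stop. The spring needs about 2 to 6 N at the handle and brings it back up within a second when let go
- rack: wooden drying rack, fixed, base 130 (x) by 270 mm (y), 12 mm thick, with two notched boards 16 mm thick along y at x = -45 and 45 mm, each with four 90-degree notches at y = -81, -27, 27, 81 mm. Origin at table height in the middle, z up. Ridge tops 73 mm, a seated handle's axis 63 mm above the table, along x. It stands to the left or right of the press
- slab: the slab of pale thick leather on which the handles lie at first, fixed, 220 mm (x) by 290 mm (y), 5 mm thick; origin at the middle of its underside. On the other side of the press from the rack
- jar: an amber glass jar with a black lid, 68 mm across, 85 mm tall; a bystander, to be left alone. Origin at the middle of its underside
- mug: a white mug, 80 mm across, 90 mm tall; a bystander, to be left alone. Origin at the middle of its underside
- knife: a grey utility knife lying flat, 145 mm long; a bystander, to be left alone. Origin at the middle of its underside
Not all that is in view belongs to the job. What is shaped like the haft4 but blue or green is not meant. What is shaped like the haft1 but blue is not meant.

How it is judged:
By the outcome, as a careful person would: the job done as asked, in the order asked, and still so for the second after the job is handed in, with the robot touching nothing.
Of haft1, haft2, haft3, haft4 only 3 to 4 are there at a start; the rules pass over those that are not, and their reading is None.
At some moment in a run one of haft1, haft2, haft3, haft4 may be knocked a few centimetres aside while the robot is not near it.
Once in a run the grip may slacken for a moment while it holds something.
It also fails if it takes over 210 s, if anything falls off the work surface, if the arm or the gripper's body presses on something with over 40 N, if the wrist force passes 120 N, or if a joint passes its speed limit or range.

## Working session

There is one attempt and no reset: what is moved stays moved. The work goes in short steps, Python scripts to look and compute and a tool call to move; the robot and the scene stay as the last step left them, time stands still between calls to the robot, and variables do not carry over. Pictures are saved under pics/ and viewed, and the job is handed in when it is done.

Besides the shell and the picture viewer there is one more tool, called by a JSON object that holds its "api" and its "payload". play_rows: Moves the arm, as the interface text tells. Its arguments: {"type":"object","properties":{"translation":{"type":"array"},"turn":{"type":"array"},"fingers":{"type":"array"},"grip_force":{"type":"number"}},"required":["translation","turn","fingers"]}

```bash
ls; mkdir -p pics; python3 - <<'E'
from bench import ctrl
import cv2,numpy as np
s=ctrl.get_state()
for k,v in s.items(): print(k,np.round(v,4))
for n in ("side","top","wrist"):
    cv2.imwrite(f"pics/{n}0.png",ctrl.get_image(n))
    c=ctrl.camera_info(n); print(n,{k:np.round(v,4).tolist() for k,v in c.items()})
E
```

```text
pics
time 0.0
joint_positions [ 1.3511  0.3218 -0.0701  1.4517  0.0226  1.3708 -0.0569]
qd [ 0.0004  0.0002 -0.0002 -0.0014  0.0009  0.0001  0.0013]
joint_torque [ 1.00000e-04 -4.91291e+01 -4.03600e-01 -3.12522e+01 -6.38000e-02
  4.37000e-02  2.00000e-04]
position [ 0.1504 -0.6318  0.2215]
tool_rot [-0.2467  2.0995 -2.0956]
ft_force [-0.5424  0.0662 -0.269 ]
torque [ 0.0044 -0.039  -0.0351]
grip_width 0.9991
side {'camera_matrix': [[430.9477, 0.0, 321.7437], [0.0, 430.9477, 200.0471], [0.0, 0.0, 1.0]], 'R': [[-0.7534, -0.6573, 0.0173], [-0.4585, 0.5063, -0.7304], [0.4713, -0.5582, -0.6828]], 't': [0.4355, 0.3107, 1.1052]}
top {'camera_matrix': [[369.3056, 0.0, 324.7495], [0.0, 369.3056, 201.0907], [0.0, 0.0, 1.0]], 'R': [[0.0075, -1.0, -0.0008], [-0.9985, -0.0075, -0.0544], [0.0544, 0.0012, -0.9985]], 't': [0.074, 0.5188, 1.2936]}
wrist {'camera_matrix': [[335.4687, 0.0, 317.3582], [0.0, 335.4687, 202.99], [0.0, 0.0, 1.0]], 'R': [[0.232, -0.9727, 0.0005], [-0.9279, -0.2211, 0.3003], [-0.292, -0.0701, -0.9538]], 't': [-0.6497, -0.0354, 0.3899]}
```

View pics/top0.png

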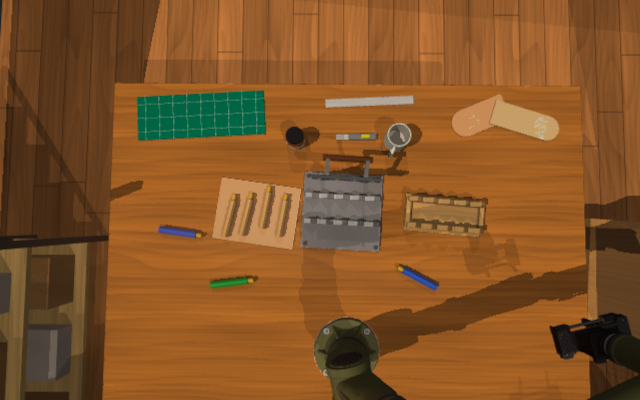

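View pics/side0.png

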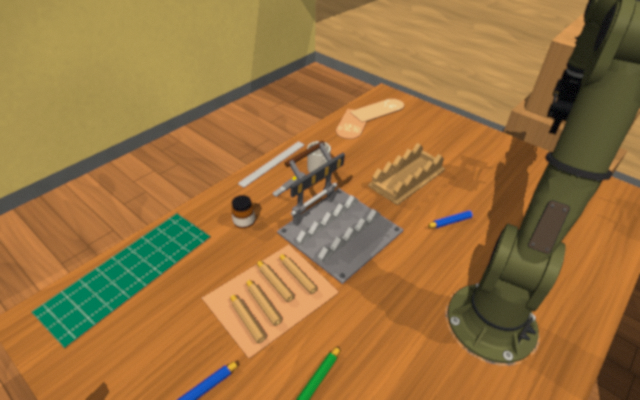

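View pics/wrist0.png

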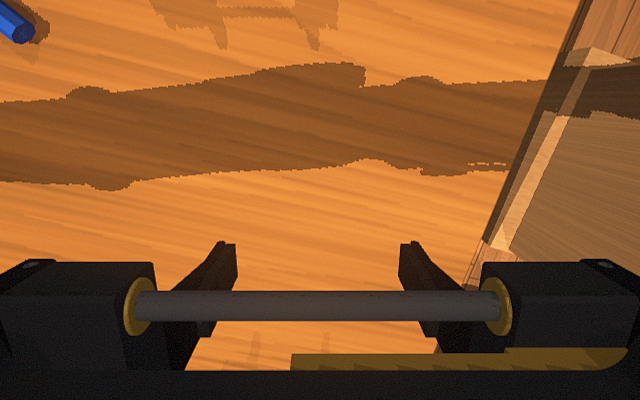

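```bash
python3 - <<'E'
import cv2
a=cv2.imread("pics/top0.png")
c=a[150:260,200:400]; cv2.imwrite("pics/c1.png",cv2.resize(c,None,fx=4,fy=4,interpolation=cv2.INTER_CUBIC))
c=a[150:260,370:510]; cv2.imwrite("pics/c2.png",cv2.resize(c,None,fx=5,fy=5,interpolation=cv2.INTER_CUBIC))
E
```

```text
(no output)
```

View pics/c1.png

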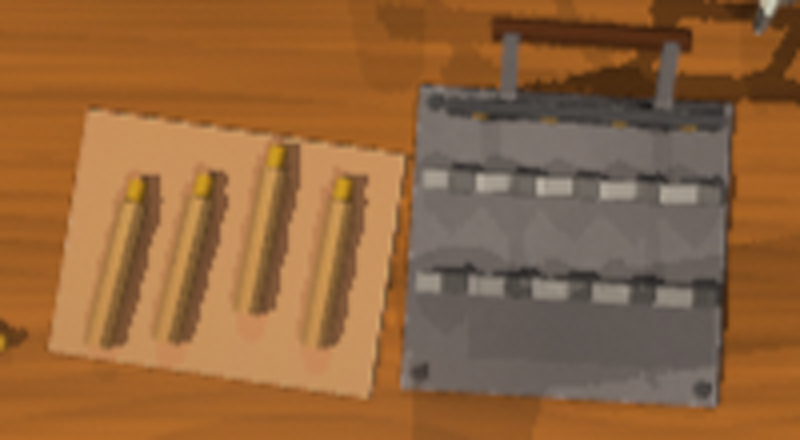

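View pics/c2.png

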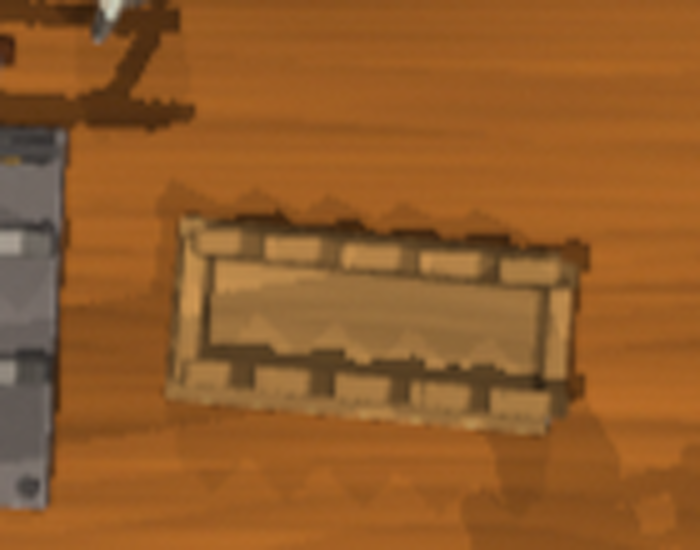

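```bash
cat > h.py <<'E'
import numpy as np, cv2
from bench import ctrl
from scipy.spatial.transform import Rotation as Ro
def ray(n,uv,z,c=None):
    c=c or ctrl.camera_info(n); K=np.array(c["camera_matrix"]);R=np.array(c["R"]);t=np.array(c["t"])
    uv=np.atleast_2d(np.array(uv,float)); d=(np.linalg.inv(K)@np.c_[uv,np.ones(len(uv))].T).T@R
    o=-R.T@t; return o+d*((z-o[2])/d[:,2])[:,None]
def proj(n,X,c=None):
    c=c or ctrl.camera_info(n); K=np.array(c["camera_matrix"])
    p=(np.atleast_2d(X)@np.array(c["R"]).T+np.array(c["t"]))@K.T; return p[:,:2]/p[:,2:]
def rowsfit(P,Q): # fit local pts P->world Q 2D rigid
    P=np.array(P,float);Q=Q[:,:2]; pc,qc=P.mean(0),Q.mean(0); a=P-pc;b=Q-qc
    th=np.arctan2((a[:,0]*b[:,1]-a[:,1]*b[:,0]).sum(),(a*b).sum()); c,s=np.cos(th),np.sin(th)
    M=np.array([[c,-s],[s,c]]); t=qc-M@pc; return t,th,np.abs(Q-(P@M.T+t)).max()
E
python3 - <<'E'
from h import *
f=lambda p,s,x,y:np.array(p)/s+[x,y]
P=[(x,y) for x in (.045,-.045) for y in (.108,.054,0,-.054,-.108)]
pr=[(436,179),(492,183),(555,187),(617,190),(679,194),(429,282),(487,286),(550,290),(611,293),(674,296)]
idx=[1,2,3,6,7,8]
Q=ray("top",f(pr,4,200,150),.048); print("press",rowsfit([P[i] for i in idx],Q[idx]))
Q=ray("top",f([(420,86),(733,104),(718,406),(402,388)],4,200,150),.01); print("plate",rowsfit([(.135,.14),(.135,-.14),(-.135,-.14),(-.135,.14)],Q),Q.mean(0))
ra=[(218,238),(292,248),(373,256),(450,264),(530,270),(205,373),(283,381),(362,389),(441,395),(520,402)]
Q=ray("top",f(ra,5,370,150),.073); print("rack",rowsfit([P[i] for i in idx],Q[idx]))
for a,b in [((137,177),(98,345)),((205,172),(167,340)),((278,145),(244,312)),((343,177),(312,345))]:
    A=ray("top",f(a,4,200,150),.02)[0];B=ray("top",f(b,4,200,150),.022)[0];d=A-B
    print("h",np.round((A+B)/2,4),np.linalg.norm(d[:2]).round(4),np.arctan2(d[1],d[0]).round(3))
c=ctrl.camera_info("wrist");R=np.array(c["R"]);o=-R.T@np.array(c["t"]);s=ctrl.get_state()
T=Ro.from_rotvec(s["tool_rot"]).as_matrix(); print("T",T.round(3),"cam in tool",(T.T@(o-s["position"])).round(3),"camz in tool",(T.T@R[2]).round(3))
E
```

```text
press (array([0.48762719, 0.03197963]), np.float64(-0.047378028027600196), np.float64(0.0008531289181007429))
plate (array([0.48266181, 0.01622565]), np.float64(-0.04962619185213092), np.float64(0.0009968835739246895)) [0.48266181 0.01622565 0.01      ]
rack (array([ 0.47299659, -0.3227488 ]), np.float64(-0.08496475385580643), np.float64(0.0010284512793194422))
h [0.4657 0.4128 0.021 ] 0.151 -0.204
h [0.4706 0.3526 0.021 ] 0.151 -0.201
h [0.4953 0.2871 0.021 ] 0.1498 -0.183
h [0.4671 0.2282 0.021 ] 0.1499 -0.167
T [[-0.973 -0.     0.232]
 [-0.232  0.001 -0.973]
 [ 0.    -1.    -0.001]] cam in tool [-0.084 -0.161 -0.   ] camz in tool [0.3   0.954 0.002]
```

```bash
cat >> h.py <<'E'
def Rd(yaw):
    c,s=np.cos(yaw),np.sin(yaw); return np.array([[c,0,-s],[s,0,c],[0,-1,0]])
def plan(tgt,yaw,n=10,start=None):
    """n moving rows, linear in world, prints rows"""
    if start is None:
        s=ctrl.get_state(); p0=np.array(s["position"]);T=Ro.from_rotvec(s["tool_rot"]).as_matrix()
    else: p0,T=np.array(start[0]),Rd(start[1])
    tgt=np.array(tgt); w=(Ro.from_matrix(T.T@Rd(yaw))).as_rotvec()
    W=(w/n).round(3); d=(tgt-p0)/n; tr=[]
    for i in range(n):
        tr.append((T.T@d*1000).round(1).tolist()); T=T@Ro.from_rotvec(W).as_matrix()
    print("per row mm",(np.linalg.norm(d)*1000).round(1),"turn/row",W.tolist())
    for i in range(0,n,10): print(str(tr[i:i+10]).replace(" ",""))
def st():
    s=ctrl.get_state(); T=Ro.from_rotvec(s["tool_rot"]).as_matrix()
    print("t",round(s["time"],2),"p",np.round(s["position"],4),"yaw",round(np.arctan2(T[1,0],T[0,0]),4),"tooly",T[:,1].round(3),"F",np.round(s["ft_force"],1),"g",round(s["grip_width"],3),"q",np.round(s["joint_positions"],2))
E
python3 -c "
from h import *
plan((.46,-.32,.26),-.085,30)"
```

```text
per row mm 14.7 turn/row [0.0, -0.094, -0.0]
[[-12.4,-1.3,-7.7],[-13.1,-1.3,-6.5],[-13.7,-1.3,-5.3],[-14.1,-1.3,-4.0],[-14.4,-1.3,-2.6],[-14.6,-1.3,-1.3],[-14.6,-1.3,0.1],[-14.6,-1.3,1.5],[-14.4,-1.3,2.9],[-14.0,-1.3,4.2]]
[[-13.6,-1.3,5.5],[-13.0,-1.3,6.7],[-12.3,-1.3,7.9],[-11.5,-1.3,9.1],[-10.6,-1.3,10.1],[-9.6,-1.3,11.0],[-8.5,-1.3,11.9],[-7.4,-1.3,12.7],[-6.2,-1.3,13.3],[-4.9,-1.3,13.8]]
[[-3.6,-1.3,14.2],[-2.2,-1.3,14.5],[-0.9,-1.3,14.6],[0.5,-1.3,14.6],[1.9,-1.3,14.5],[3.3,-1.3,14.3],[4.6,-1.3,13.9],[5.9,-1.3,13.4],[7.1,-1.3,12.8],[8.3,-1.3,12.1]]
```

{"api": "play_rows", "payload": {"translation": [[-12.4,-1.3,-7.7],[-13.1,-1.3,-6.5],[-13.7,-1.3,-5.3],[-14.1,-1.3,-4.0],[-14.4,-1.3,-2.6],[-14.6,-1.3,-1.3],[-14.6,-1.3,0.1],[-14.6,-1.3,1.5],[-14.4,-1.3,2.9],[-14.0,-1.3,4.2]], "turn": [[0,-0.094,0],[0,-0.094,0],[0,-0.094,0],[0,-0.094,0],[0,-0.094,0],[0,-0.094,0],[0,-0.094,0],[0,-0.094,0],[0,-0.094,0],[0,-0.094,0]], "fingers": [1,1,1,1,1,1,1,1,1,1]}}

```text
time: 0.98
position: [0.254, -0.5276, 0.2353]
tool_rot: [-0.997, 1.493, -1.492]
ft_force: [-0.4, -0.1, 0.4]
grip_width: 1.0
```

{"api": "play_rows", "payload": {"translation": [[-13.6,-1.3,5.5],[-13.0,-1.3,6.7],[-12.3,-1.3,7.9],[-11.5,-1.3,9.1],[-10.6,-1.3,10.1],[-9.6,-1.3,11.0],[-8.5,-1.3,11.9],[-7.4,-1.3,12.7],[-6.2,-1.3,13.3],[-4.9,-1.3,13.8]], "turn": [[0,-0.094,0],[0,-0.094,0],[0,-0.094,0],[0,-0.094,0],[0,-0.094,0],[0,-0.094,0],[0,-0.094,0],[0,-0.094,0],[0,-0.094,0],[0,-0.094,0]], "fingers": [1,1,1,1,1,1,1,1,1,1]}}

```text
time: 1.82
position: [0.3571, -0.4236, 0.2484]
tool_rot: [-1.42, 0.797, -0.797]
ft_force: [0.3, 0.0, 0.2]
grip_width: 1.002
```

{"api": "play_rows", "payload": {"translation": [[-3.6,-1.3,14.2],[-2.2,-1.3,14.5],[-0.9,-1.3,14.6],[0.5,-1.3,14.6],[1.9,-1.3,14.5],[3.3,-1.3,14.3],[4.6,-1.3,13.9],[5.9,-1.3,13.4],[7.1,-1.3,12.8],[8.3,-1.3,12.1]], "turn": [[0,-0.094,0],[0,-0.094,0],[0,-0.094,0],[0,-0.094,0],[0,-0.094,0],[0,-0.094,0],[0,-0.094,0],[0,-0.094,0],[0,-0.094,0],[0,-0.094,0]], "fingers": [1,1,1,1,1,1,1,1,1,1]}}

```text
time: 2.65
position: [0.4602, -0.3198, 0.2613]
tool_rot: [-1.57, 0.066, -0.065]
ft_force: [0.3, 0.0, 0.6]
grip_width: 0.997
```

```bash
python3 - <<'E'
from h import *
st(); cv2.imwrite("pics/w1.png",ctrl.get_image("wrist")); import json; c=ctrl.camera_info("wrist"); json.dump({k:np.array(v).tolist() for k,v in c.items()},open("pics/w1.json","w"))
plan((.46,.02,.26),-.05,10)
E
```

```text
t 2.65 p [ 0.4602 -0.3198  0.2613] yaw -0.0833 tooly [-0.001  0.    -1.   ] F [0.3 0.  0.6] g 0.997 q [ 1.1   0.15 -0.6   1.6   0.09  1.41  1.98]
per row mm 33.7 turn/row [-0.0, -0.002, 0.0]
[[-2.8,0.2,33.5],[-2.7,0.2,33.6],[-2.7,0.2,33.6],[-2.6,0.2,33.6],[-2.5,0.2,33.6],[-2.5,0.2,33.6],[-2.4,0.2,33.6],[-2.3,0.2,33.6],[-2.3,0.2,33.6],[-2.2,0.2,33.6]]
```

View pics/w1.png

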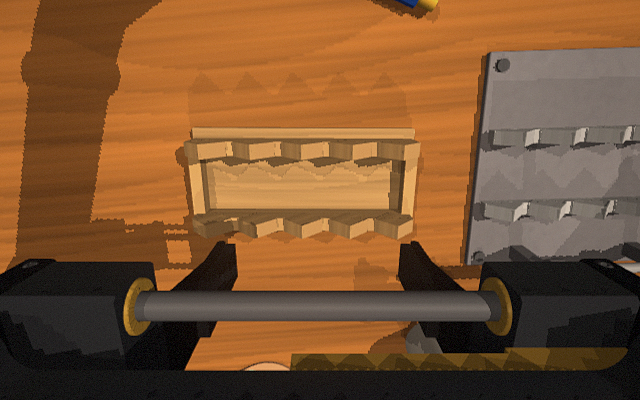

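```bash
python3 - <<'E'
import cv2
a=cv2.imread("pics/w1.png")
cv2.imwrite("pics/w1c.png",cv2.resize(a[115:245,175:430],None,fx=3.1,fy=3.1,interpolation=cv2.INTER_CUBIC))
E
```

```text
(no output)
```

View pics/w1c.png

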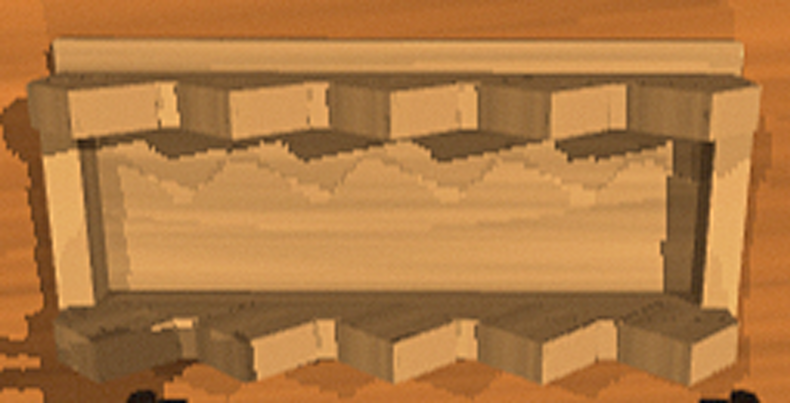

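{"api": "play_rows", "payload": {"translation": [[-2.8,0.2,33.5],[-2.7,0.2,33.6],[-2.7,0.2,33.6],[-2.6,0.2,33.6],[-2.5,0.2,33.6],[-2.5,0.2,33.6],[-2.4,0.2,33.6],[-2.3,0.2,33.6],[-2.3,0.2,33.6],[-2.2,0.2,33.6]], "turn": [[0,-0.002,0],[0,-0.002,0],[0,-0.002,0],[0,-0.002,0],[0,-0.002,0],[0,-0.002,0],[0,-0.002,0],[0,-0.002,0],[0,-0.002,0],[0,-0.002,0]], "fingers": [1,1,1,1,1,1,1,1,1,1]}}

```text
time: 3.53
position: [0.461, 0.0174, 0.2594]
tool_rot: [-1.571, 0.055, -0.055]
ft_force: [0.9, 0.4, 0.4]
grip_width: 1.0
```

```bash
python3 - <<'E'
from h import *
st(); a=ctrl.get_image("wrist"); cv2.imwrite("pics/w2.png",a); import json; c=ctrl.camera_info("wrist"); json.dump({k:np.array(v).tolist() for k,v in c.items()},open("pics/w2.json","w"))
cv2.imwrite("pics/w2c.png",cv2.resize(a[60:250,150:470],None,fx=2.5,fy=2.5,interpolation=cv2.INTER_CUBIC))
plan((.46,.32,.26),-.19,10)
E
```

```text
t 3.53 p [0.461  0.0174 0.2594] yaw -0.0705 tooly [ 0.    -0.001 -1.   ] F [0.9 0.4 0.4] g 1.0 q [ 0.86 -0.11 -0.88  1.81 -0.08  1.4   1.5 ]
per row mm 29.4 turn/row [-0.0, 0.013, 0.0]
[[-1.9,0.1,29.3],[-2.3,0.1,29.3],[-2.6,0.1,29.3],[-3.0,0.1,29.3],[-3.4,0.1,29.2],[-3.8,0.1,29.2],[-4.2,0.1,29.1],[-4.5,0.1,29.1],[-4.9,0.1,29.0],[-5.3,0.1,28.9]]
```

View pics/w2c.png

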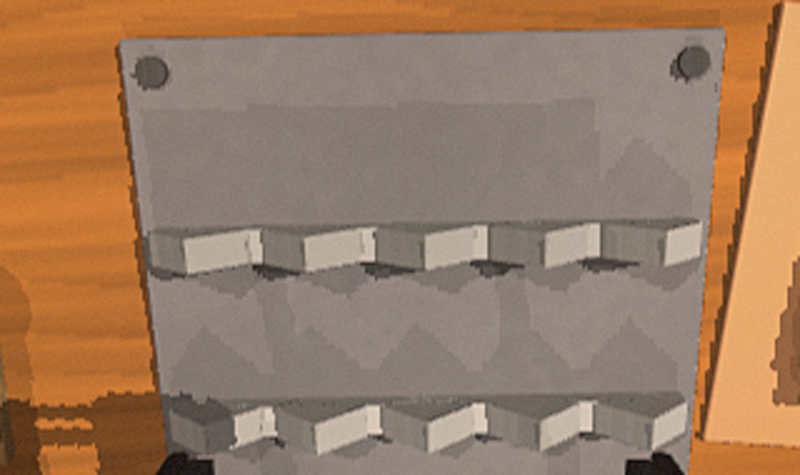

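```bash
cat > fit.py <<'E'
from h import *
import json
def go(n,sc,x0,y0,near,far,z):
    c=json.load(open(f"pics/{n}.json"))
    P=[];U=[]
    for x,l in ((-.045,near),(.045,far)):
        for y,u in l.items(): P.append((x,y/1000)); U.append((u[0]/sc+x0,u[1]/sc+y0))
    Q=ray(n,U,z,c); t,th,e=rowsfit(P,Q); print(n,t.round(4),th.round(4),e.round(4)); return t,th
go("w2",2.5,150,60,{-108:(184,255),-54:(303,253),0:(425,248),54:(543,248),108:(664,245)},{-54:(315,436),0:(428,436),54:(541,433),108:(655,434)},.048)
go("w1",3.1,175,115,{-108:(72,112),-54:(230,113),0:(391,114),54:(552,116),108:(712,115)},{-54:(252,359),0:(394,362),54:(542,362),108:(690,363)},.073)
E
python3 fit.py
```

```text
w2 [0.4906 0.028 ] -0.0404 0.0013
w1 [ 0.4786 -0.3344] -0.0785 0.0025
```

{"api": "play_rows", "payload": {"translation": [[-1.9,0.1,29.3],[-2.3,0.1,29.3],[-2.6,0.1,29.3],[-3.0,0.1,29.3],[-3.4,0.1,29.2],[-3.8,0.1,29.2],[-4.2,0.1,29.1],[-4.5,0.1,29.1],[-4.9,0.1,29.0],[-5.3,0.1,28.9]], "turn": [[0,0.013,0],[0,0.013,0],[0,0.013,0],[0,0.013,0],[0,0.013,0],[0,0.013,0],[0,0.013,0],[0,0.013,0],[0,0.013,0],[0,0.013,0]], "fingers": [1,1,1,1,1,1,1,1,1,1]}}

```text
time: 4.42
position: [0.4632, 0.3107, 0.2579]
tool_rot: [-1.566, 0.159, -0.158]
ft_force: [-0.9, -0.0, 0.3]
grip_width: 1.003
```

```bash
python3 - <<'E'
from h import *
st(); a=ctrl.get_image("wrist"); cv2.imwrite("pics/w3.png",a); import json; c=ctrl.camera_info("wrist"); json.dump({k:np.array(v).tolist() for k,v in c.items()},open("pics/w3.json","w"))
cv2.imwrite("pics/w3c.png",cv2.resize(a[60:260,180:480],None,fx=2.5,fy=2.5,interpolation=cv2.INTER_CUBIC))
E
```

```text
t 4.42 p [0.4632 0.3107 0.2579] yaw -0.2019 tooly [-0.001 -0.001 -1.   ] F [-0.9 -0.   0.3] g 1.003 q [ 0.36  0.28 -1.18  1.6   0.26  1.44  0.53]
```

View pics/w3c.png

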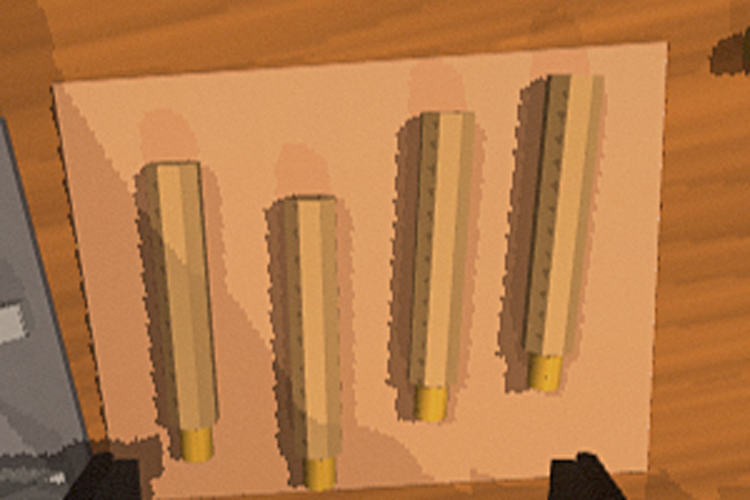

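```bash
cat >> h.py <<'E'
import json
def snap(n,crop,sc,cam="wrist"):
    c=ctrl.camera_info(cam); a=ctrl.get_image(cam); cv2.imwrite(f"pics/{n}.png",a)
    json.dump({k:np.array(v).tolist() for k,v in c.items()},open(f"pics/{n}.json","w"))
    x0,y0,x1,y1=crop; cv2.imwrite(f"pics/{n}c.png",cv2.resize(a[y0:y1,x0:x1],None,fx=sc,fy=sc,interpolation=cv2.INTER_CUBIC)); st()
def up(n,pts,sc,x0,y0,z): return ray(n,np.array(pts)/sc+[x0,y0],z,json.load(open(f"pics/{n}.json")))
E
python3 - <<'E'
from h import *
snap("w4",(170,60,480,260),2.5)
E
```

```text
t 4.52 p [0.46  0.316 0.258] yaw -0.1906 tooly [-0.003  0.004 -1.   ] F [-0.6  0.5 -0.4] g 0.999 q [ 0.35  0.28 -1.18  1.6   0.26  1.43  0.53]
```

View pics/w4c.png

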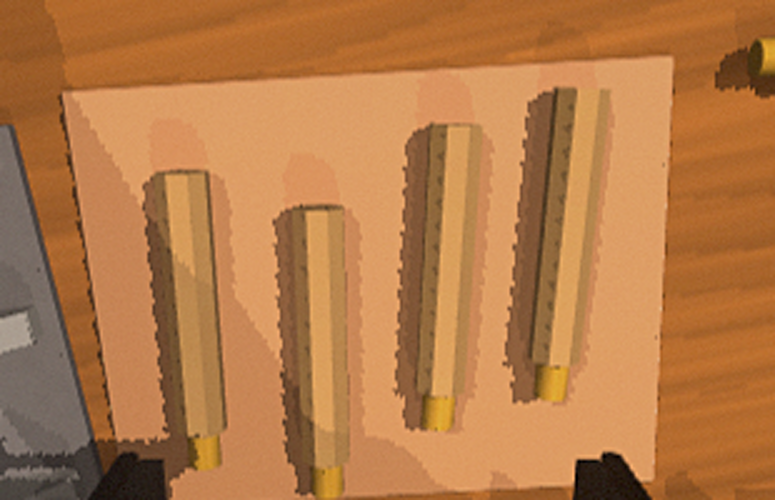

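```bash
python3 - <<'E'
from h import *
for n,b,s in (("A",(177,173),(203,435)),("B",(316,208),(322,467)),("C",(456,126),(442,396)),("D",(578,90),(555,365))):
    B,S=up("w4",[b,s],2.5,170,60,.029)[:,:2]; d=S-B; L=np.linalg.norm(d); u=d/L
    print(n,"mid",(B+u*.075).round(4),"L",L.round(4),"yaw",np.arctan2(u[1],u[0]).round(3))
plan((.46,.02,.26),-.05,10)
E
```

```text
A mid [0.4703 0.2311] L 0.1289 yaw -0.16
B mid [0.4976 0.2878] L 0.1305 yaw -0.188
C mid [0.4735 0.3551] L 0.1288 yaw -0.216
D mid [0.4689 0.4115] L 0.1282 yaw -0.207
per row mm 29.6 turn/row [-0.0, -0.014, -0.0]
[[5.6,-0.3,-29.1],[5.2,-0.3,-29.1],[4.8,-0.3,-29.2],[4.4,-0.3,-29.3],[4.0,-0.3,-29.3],[3.6,-0.3,-29.4],[3.1,-0.3,-29.4],[2.7,-0.3,-29.5],[2.3,-0.3,-29.5],[1.9,-0.3,-29.5]]
```

{"api": "play_rows", "payload": {"translation": [[5.6,-0.3,-29.1],[5.2,-0.3,-29.1],[4.8,-0.3,-29.2],[4.4,-0.3,-29.3],[4.0,-0.3,-29.3],[3.6,-0.3,-29.4],[3.1,-0.3,-29.4],[2.7,-0.3,-29.5],[2.3,-0.3,-29.5],[1.9,-0.3,-29.5]], "turn": [[0,-0.014,0],[0,-0.014,0],[0,-0.014,0],[0,-0.014,0],[0,-0.014,0],[0,-0.014,0],[0,-0.014,0],[0,-0.014,0],[0,-0.014,0],[0,-0.014,0]], "fingers": [0.1,0.1,0.1,0.1,0.1,0.1,0.1,0.1,0.1,0.1]}}

```text
time: 5.35
position: [0.4598, 0.0116, 0.2617]
tool_rot: [-1.572, 0.047, -0.048]
ft_force: [0.6, 0.4, 1.3]
grip_width: 0.552
```

```bash
python3 - <<'E'
from h import *
ctrl.get_image("top"); ctrl.get_image("top")
snap("w5",(150,60,470,250),2.5)
c=json.load(open("pics/w5.json"))
plan((.4703,.2311,.10),-.16,8)
E
```

```text
t 5.5 p [0.46   0.0106 0.2613] yaw -0.0661 tooly [-0.001 -0.001 -1.   ] F [ 0.2 -0.3  1.1] g 0.554 q [ 0.95 -0.12 -0.94  1.81 -0.1   1.41  1.54]
per row mm 34.2 turn/row [0.0, 0.012, -0.0]
[[-0.5,20.1,27.6],[-0.9,20.1,27.6],[-1.2,20.1,27.6],[-1.5,20.1,27.6],[-1.8,20.1,27.5],[-2.2,20.1,27.5],[-2.5,20.1,27.5],[-2.8,20.1,27.5]]
```

View pics/w5c.png

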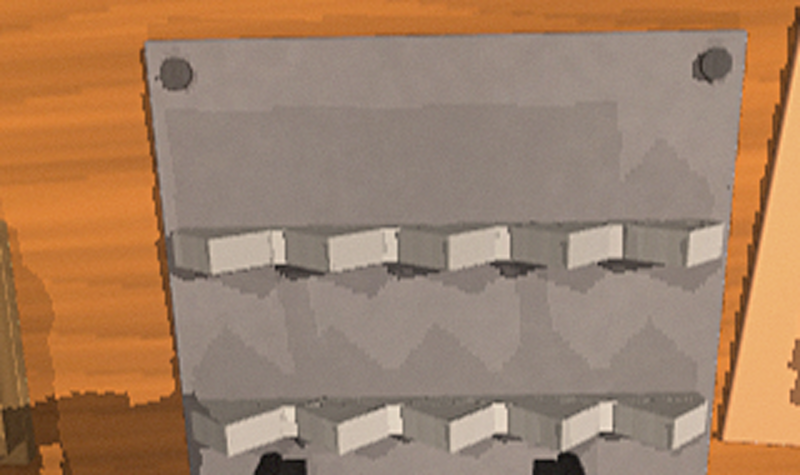

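```bash
cat >> fit.py <<'E'
print("now")
go("w5",2.5,150,60,{-108:(209,256),-54:(328,253),0:(447,250),54:(567,247),108:(687,244)},{-108:(226,440),-54:(338,438),0:(449,436),54:(561,434),108:(674,432)},.048)
Q=up("w5",[(145,42),(747,31)],2.5,150,60,.01); d=Q[0]-Q[1]; print(Q,np.linalg.norm(d),np.arctan2(d[0],-d[1]))
E
python3 fit.py
```

```text
w2 [0.4906 0.028 ] -0.0404 0.0013
w1 [ 0.4786 -0.3344] -0.0785 0.0025
now
w5 [0.4905 0.0183] -0.0461 0.0006
[[ 0.34607799 -0.11230644  0.01      ]
 [ 0.36058671  0.16423284  0.01      ]] 0.2769196207841447 -0.05241723108006819
```

{"api": "play_rows", "payload": {"translation": [[-0.5,20.1,27.6],[-0.9,20.1,27.6],[-1.2,20.1,27.6],[-1.5,20.1,27.6],[-1.8,20.1,27.5],[-2.2,20.1,27.5],[-2.5,20.1,27.5],[-2.8,20.1,27.5],[0,0,0],[0,0,0]], "turn": [[0,0.012,0],[0,0.012,0],[0,0.012,0],[0,0.012,0],[0,0.012,0],[0,0.012,0],[0,0.012,0],[0,0.012,0],[0,0,0],[0,0,0]], "fingers": [0.15,0.15,0.15,0.15,0.15,0.15,0.15,0.15,0.15,0.15]}}

```text
time: 6.33
position: [0.4668, 0.2379, 0.0997]
tool_rot: [-1.567, 0.119, -0.114]
ft_force: [0.6, -0.6, 0.9]
grip_width: 0.575
```

```bash
python3 -c "
from h import *
st();plan((.4703,.2311,.009),-.16,7)"
```

```text
t 6.33 p [0.4668 0.2379 0.0997] yaw -0.1483 tooly [-0.004  0.001 -1.   ] F [ 0.6 -0.6  0.9] g 0.575 q [ 0.46  0.35 -1.12  1.88  0.34  1.13  0.63]
per row mm 13.0 turn/row [-0.0, 0.002, -0.001]
[[0.7,13.0,-0.9],[0.7,13.0,-0.9],[0.7,13.0,-0.9],[0.7,13.0,-0.9],[0.6,13.0,-0.9],[0.6,13.0,-0.9],[0.6,13.0,-0.9]]
```

{"api": "play_rows", "payload": {"translation": [[0.7,8,-0.9],[0.7,8,-0.9],[0.7,8,-0.9],[0.7,8,-0.9],[0.6,8,-0.9],[0.6,8,-0.9],[0.6,0,-0.9],[0,0,0],[0,0,0],[0,0,0]], "turn": [[0,0.002,0],[0,0.002,0],[0,0.002,0],[0,0.002,0],[0,0.002,0],[0,0.002,0],[0,0,0],[0,0,0],[0,0,0],[0,0,0]], "fingers": [0.15,0.15,0.15,0.15,0.15,0.15,0.15,0.15,0.15,0.15]}}

```text
time: 7.17
position: [0.4729, 0.2286, 0.0531]
tool_rot: [-1.567, 0.13, -0.131]
ft_force: [0.2, 0.2, 0.0]
grip_width: 0.578
```

```bash
python3 -c "
from h import *
st();plan((.4703,.2311,.009),-.16,6)"
```

```text
t 7.17 p [0.4729 0.2286 0.0531] yaw -0.1656 tooly [ 0.001  0.    -1.   ] F [0.2 0.2 0. ] g 0.578 q [ 0.42  0.41 -1.07  1.92  0.41  1.05  0.58]
per row mm 7.4 turn/row [-0.0, -0.001, 0.0]
[[-0.5,7.4,0.3],[-0.5,7.4,0.3],[-0.5,7.4,0.3],[-0.5,7.4,0.3],[-0.5,7.4,0.3],[-0.5,7.4,0.3]]
```

```bash
python3 -c "
from h import *
st();ctrl.get_image('top');st();ctrl.get_image('top');st()"
```

```text
t 7.17 p [0.4729 0.2286 0.0531] yaw -0.1656 tooly [ 0.001  0.    -1.   ] F [0.2 0.2 0. ] g 0.578 q [ 0.42  0.41 -1.07  1.92  0.41  1.05  0.58]
t 7.22 p [0.4729 0.2286 0.0531] yaw -0.1656 tooly [ 0.001  0.    -1.   ] F [-0.3  0.6  0.2] g 0.579 q [ 0.42  0.41 -1.07  1.92  0.41  1.05  0.58]
t 7.27 p [0.4729 0.2286 0.0531] yaw -0.1656 tooly [ 0.001  0.    -1.   ] F [ 0.  -0.3  0.4] g 0.576 q [ 0.42  0.41 -1.07  1.92  0.41  1.05  0.58]
```

{"api": "play_rows", "payload": {"translation": [[-0.5,7.4,0.3],[-0.5,7.4,0.3],[-0.5,7.4,0.3],[-0.5,7.4,0.3],[-0.5,7.4,0.3],[-0.5,7.4,0.3],[0,0,0],[0,0,0],[0,0,0],[0,0,0]], "turn": [[0,0,0],[0,0,0],[0,0,0],[0,0,0],[0,0,0],[0,0,0],[0,0,0],[0,0,0],[0,0,0],[0,0,0]], "fingers": [0.1,0.1,0.1,0.1,0.1,0.1,0.1,0.1,-1,-1], "grip_force": 25}}

```text
time: 8.1
position: [0.4703, 0.2308, 0.0087]
tool_rot: [-1.567, 0.13, -0.131]
ft_force: [-0.5, -0.2, -0.2]
grip_width: 0.469
```

{"api": "play_rows", "payload": {"translation": [[0,0,0],[0,0,0],[0,0,0],[0,0,0],[0,-15,0],[0,-15,0],[0,-15,0],[0,-15,0],[0,-15,0],[0,-15,0]], "turn": [[0,0,0],[0,0,0],[0,0,0],[0,0,0],[0,0,0],[0,0,0],[0,0,0],[0,0,0],[0,0,0],[0,0,0]], "fingers": [-1,-1,-1,-1,-1,-1,-1,-1,-1,-1]}}

```text
time: 8.93
position: [0.4703, 0.2308, 0.1005]
tool_rot: [-1.567, 0.129, -0.131]
ft_force: [0.4, -0.1, -0.7]
grip_width: 0.272
```

```bash
python3 -c "
from h import *
st();snap('w6',(0,0,640,400),1)
plan((.4866,-.0626,.11),-.048,14)"
```

```text
t 8.93 p [0.4703 0.2308 0.1005] yaw -0.1656 tooly [ 0.001 -0.    -1.   ] F [ 0.4 -0.1 -0.7] g 0.272 q [ 0.47  0.34 -1.12  1.88  0.34  1.13  0.63]
t 8.98 p [0.4719 0.2319 0.1031] yaw -0.1655 tooly [ 0.005  0.001 -1.   ] F [1.7 1.7 1.3] g 0.271 q [ 0.48  0.34 -1.12  1.88  0.34  1.13  0.63]
per row mm 21.1 turn/row [-0.0, -0.008, 0.0]
[[4.5,-0.5,-20.6],[4.3,-0.5,-20.6],[4.2,-0.5,-20.6],[4.0,-0.5,-20.7],[3.8,-0.5,-20.7],[3.7,-0.5,-20.7],[3.5,-0.5,-20.8],[3.3,-0.5,-20.8],[3.2,-0.5,-20.8],[3.0,-0.5,-20.8]]
[[2.8,-0.5,-20.9],[2.7,-0.5,-20.9],[2.5,-0.5,-20.9],[2.3,-0.5,-20.9]]
```

View pics/w6.png

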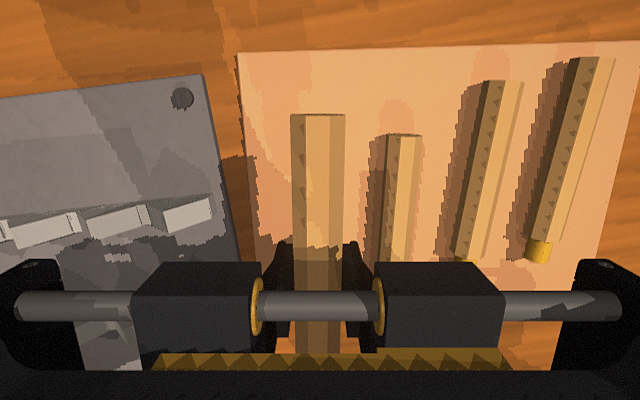

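{"api": "play_rows", "payload": {"translation": [[4.5,-0.5,-20.6],[4.3,-0.5,-20.6],[4.2,-0.5,-20.6],[4.0,-0.5,-20.7],[3.8,-0.5,-20.7],[3.7,-0.5,-20.7],[3.5,-0.5,-20.8],[3.3,-0.5,-20.8],[3.2,-0.5,-20.8],[3.0,-0.5,-20.8]], "turn": [[0,-0.008,0],[0,-0.008,0],[0,-0.008,0],[0,-0.008,0],[0,-0.008,0],[0,-0.008,0],[0,-0.008,0],[0,-0.008,0],[0,-0.008,0],[0,-0.008,0]], "fingers": [-1,-1,-1,-1,-1,-1,-1,-1,-1,-1]}}

```text
time: 9.82
position: [0.4804, 0.0192, 0.1039]
tool_rot: [-1.571, 0.067, -0.068]
ft_force: [1.5, -0.6, 0.0]
grip_width: 0.27
```

{"api": "play_rows", "payload": {"translation": [[2.8,-0.5,-20.9],[2.7,-0.5,-20.9],[2.5,-0.5,-20.9],[2.3,-0.5,-20.9],[0,0,0],[0,0,0],[0,0,0],[0,0,0],[0,0,0],[0,0,0]], "turn": [[0,-0.008,0],[0,-0.008,0],[0,-0.008,0],[0,-0.008,0],[0,0,0],[0,0,0],[0,0,0],[0,0,0],[0,0,0],[0,0,0]], "fingers": [-1,-1,-1,-1,-1,-1,-1,-1,-1,-1]}}

```text
time: 10.65
position: [0.4845, -0.0629, 0.1054]
tool_rot: [-1.571, 0.041, -0.041]
ft_force: [-0.6, -0.2, -0.9]
grip_width: 0.271
```

```bash
python3 -c "
from h import *
snap('w7',(0,0,640,400),1)
plan((.4866,-.0626,.031),-.048,8)"
```

```text
t 10.7 p [ 0.4845 -0.0631  0.1054] yaw -0.0524 tooly [-0. -0. -1.] F [-0.4  1.1 -1.3] g 0.271 q [ 1.11  0.2  -1.11  1.96  0.2   1.1   1.43]
per row mm 9.3 turn/row [0.0, -0.001, -0.0]
[[0.3,9.3,0.1],[0.3,9.3,0.1],[0.3,9.3,0.1],[0.3,9.3,0.1],[0.3,9.3,0.1],[0.3,9.3,0.1],[0.3,9.3,0.1],[0.3,9.3,0.1]]
```

View pics/w7.png

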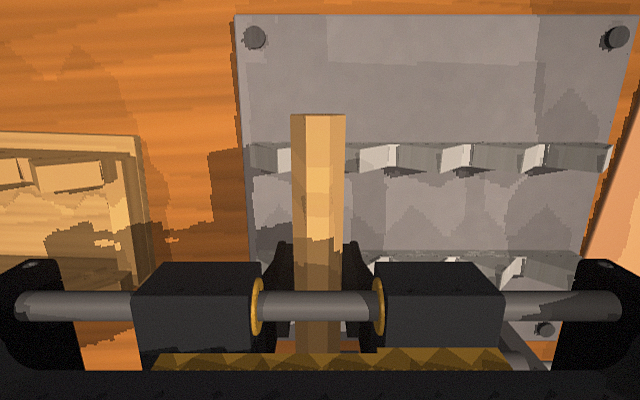

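{"api": "play_rows", "payload": {"translation": [[0.3,9.3,0.1],[0.3,9.3,0.1],[0.3,9.3,0.1],[0.3,9.3,0.1],[0.3,9.3,0.1],[0.3,9.3,0.1],[0.3,9.3,0.1],[0.3,9.3,0.1],[0,0,0],[0,0,0]], "turn": [[0,0,0],[0,0,0],[0,0,0],[0,0,0],[0,0,0],[0,0,0],[0,0,0],[0,0,0],[0,0,0],[0,0,0]], "fingers": [-1,-1,-1,-1,-1,-1,-1,-1,-1,-1]}}

```text
time: 11.53
position: [0.4867, -0.0628, 0.0303]
tool_rot: [-1.57, 0.042, -0.041]
ft_force: [0.6, -0.1, -1.0]
grip_width: 0.271
```

{"api": "play_rows", "payload": {"translation": [[0,0,0],[0,0,0],[0,0,0],[0,0,0],[0,0,0],[0,0,0],[0,-20,0],[0,-20,0],[0,-20,0],[0,-20,0]], "turn": [[0,0,0],[0,0,0],[0,0,0],[0,0,0],[0,0,0],[0,0,0],[0,0,0],[0,0,0],[0,0,0],[0,0,0]], "fingers": [-0.1,-0.1,-0.1,-0.1,-0.1,0,0,0,0,0]}}

```text
time: 12.37
position: [0.4868, -0.0629, 0.1117]
tool_rot: [-1.57, 0.042, -0.042]
ft_force: [0.3, -0.1, 0.1]
grip_width: 0.5
```

```bash
python3 -c "
from h import *
st();snap('w8',(0,0,640,400),1)
a=ctrl.get_image('top');cv2.imwrite('pics/t8.png',cv2.resize(a[150:260,200:400],None,fx=4,fy=4))
plan((.4976,.2878,.07),-.188,14)"
```

```text
t 12.37 p [ 0.4868 -0.0629  0.1117] yaw -0.0534 tooly [-0.  0. -1.] F [ 0.3 -0.1  0.1] g 0.5 q [ 1.11  0.2  -1.11  1.94  0.2   1.12  1.43]
t 12.42 p [ 0.4894 -0.063   0.1153] yaw -0.053 tooly [ 0.005 -0.002 -1.   ] F [3.9 1.  2.1] g 0.501 q [ 1.11  0.2  -1.12  1.94  0.2   1.12  1.43]
per row mm 25.3 turn/row [0.0, 0.01, 0.0]
[[-0.8,3.1,25.1],[-1.0,3.1,25.1],[-1.3,3.1,25.1],[-1.5,3.1,25.1],[-1.8,3.1,25.0],[-2.0,3.1,25.0],[-2.3,3.1,25.0],[-2.5,3.1,25.0],[-2.8,3.1,24.9],[-3.0,3.1,24.9]]
[[-3.3,3.1,24.9],[-3.5,3.1,24.9],[-3.8,3.1,24.8],[-4.0,3.1,24.8]]
```

View pics/w8.png

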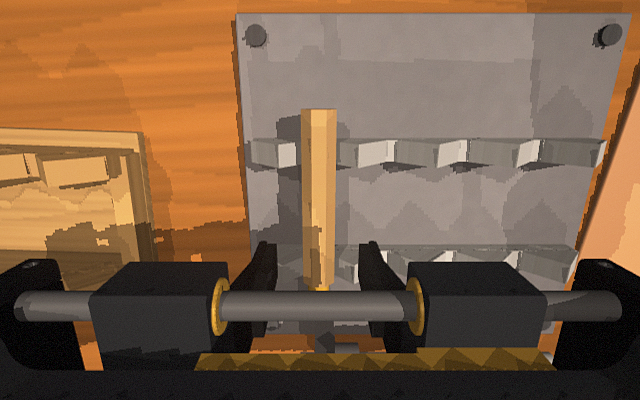

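View pics/t8.png

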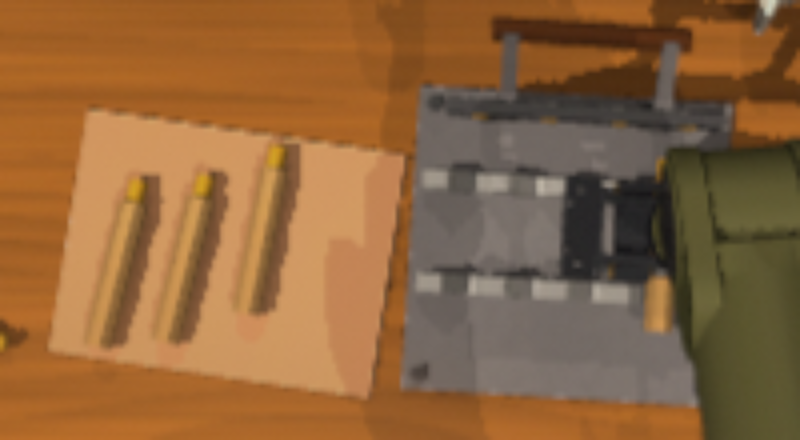

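{"api": "play_rows", "payload": {"translation": [[-0.8,3.1,25.1],[-1.0,3.1,25.1],[-1.3,3.1,25.1],[-1.5,3.1,25.1],[-1.8,3.1,25.0],[-2.0,3.1,25.0],[-2.3,3.1,25.0],[-2.5,3.1,25.0],[-2.8,3.1,24.9],[-3.0,3.1,24.9]], "turn": [[0,0.01,0],[0,0.01,0],[0,0.01,0],[0,0.01,0],[0,0.01,0],[0,0.01,0],[0,0.01,0],[0,0.01,0],[0,0.01,0],[0,0.01,0]], "fingers": [0.1,0.1,0.1,0.1,0.1,0.1,0.1,0.1,0.1,0.1]}}

```text
time: 13.3
position: [0.4921, 0.1886, 0.0788]
tool_rot: [-1.568, 0.122, -0.121]
ft_force: [-0.4, -0.5, -0.4]
grip_width: 0.55
```

{"api": "play_rows", "payload": {"translation": [[-3.3,3.1,24.9],[-3.5,3.1,24.9],[-3.8,3.1,24.8],[-4.0,3.1,24.8],[0,0,0],[0,0,0],[0,0,0],[0,0,0],[0,0,0],[0,0,0]], "turn": [[0,0.01,0],[0,0.01,0],[0,0.01,0],[0,0.01,0],[0,0,0],[0,0,0],[0,0,0],[0,0,0],[0,0,0],[0,0,0]], "fingers": [0.1,0.1,0.1,0.1,0.1,0.1,0.1,0.1,0.1,0.1]}}

```text
time: 14.13
position: [0.4955, 0.2869, 0.0675]
tool_rot: [-1.566, 0.153, -0.154]
ft_force: [-0.1, -0.8, 0.4]
grip_width: 0.544
```

```bash
python3 -c "
from h import *
snap('w9',(0,0,640,400),1)
plan((.4976,.2878,.009),-.188,6)"
```

```text
t 14.18 p [0.4955 0.2871 0.0675] yaw -0.1955 tooly [ 0.    -0.001 -1.   ] F [0.1 0.2 0.3] g 0.552 q [ 0.26  0.49 -1.02  1.79  0.46  1.12  0.46]
per row mm 9.8 turn/row [0.0, -0.001, 0.0]
[[0.3,9.8,0.2],[0.3,9.8,0.2],[0.3,9.8,0.2],[0.3,9.8,0.2],[0.3,9.8,0.2],[0.3,9.8,0.2]]
```

View pics/w9.png

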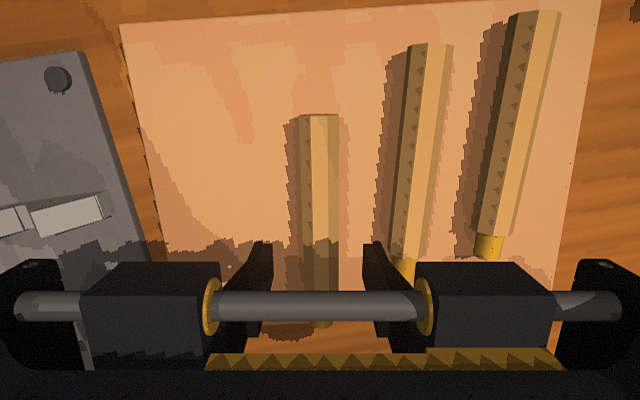

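{"api": "play_rows", "payload": {"translation": [[0.3,9.8,0.2],[0.3,9.8,0.2],[0.3,9.8,0.2],[0.3,9.8,0.2],[0.3,9.8,0.2],[0.3,9.8,0.2],[0,0,0],[0,0,0],[0,0,0],[0,0,0]], "turn": [[0,0,0],[0,0,0],[0,0,0],[0,0,0],[0,0,0],[0,0,0],[0,0,0],[0,0,0],[0,0,0],[0,0,0]], "fingers": [0.1,0.1,0.1,0.1,0.1,0.1,0.1,0.1,-1,-1]}}

```text
time: 15.02
position: [0.4972, 0.2894, 0.0092]
tool_rot: [-1.565, 0.152, -0.152]
ft_force: [1.2, 0.1, 0.7]
grip_width: 0.471
```

{"api": "play_rows", "payload": {"translation": [[0,0,0],[0,0,0],[0,0,0],[0,0,0],[0,-17,0],[0,-17,0],[0,-17,0],[0,-17,0],[0,-17,0],[0,-17,0]], "turn": [[0,0,0],[0,0,0],[0,0,0],[0,0,0],[0,0,0],[0,0,0],[0,0,0],[0,0,0],[0,0,0],[0,0,0]], "fingers": [-1,-1,-1,-1,-1,-1,-1,-1,-1,-1]}}

```text
time: 15.85
position: [0.4967, 0.2889, 0.1114]
tool_rot: [-1.566, 0.152, -0.152]
ft_force: [0.2, 0.2, -0.7]
grip_width: 0.274
```

```bash
python3 -c "
from h import *
ctrl.get_image('wrist');st()
plan((.4905-.0013,.0183-.027,.115),-.05,14)"
```

```text
t 15.9 p [0.4984 0.2904 0.1147] yaw -0.1936 tooly [ 0.004  0.002 -1.   ] F [0.9 1.3 0.3] g 0.274 q [ 0.29  0.44 -1.06  1.75  0.41  1.2   0.49]
per row mm 21.4 turn/row [-0.0, -0.01, 0.0]
[[3.5,-0.1,-21.1],[3.3,-0.1,-21.1],[3.0,-0.1,-21.2],[2.8,-0.1,-21.2],[2.6,-0.1,-21.2],[2.4,-0.1,-21.2],[2.2,-0.1,-21.3],[2.0,-0.1,-21.3],[1.8,-0.1,-21.3],[1.6,-0.1,-21.3]]
[[1.3,-0.1,-21.3],[1.1,-0.1,-21.3],[0.9,-0.1,-21.4],[0.7,-0.1,-21.4]]
```

{"api": "play_rows", "payload": {"translation": [[3.5,-0.1,-21.1],[3.3,-0.1,-21.1],[3.0,-0.1,-21.2],[2.8,-0.1,-21.2],[2.6,-0.1,-21.2],[2.4,-0.1,-21.2],[2.2,-0.1,-21.3],[2.0,-0.1,-21.3],[1.8,-0.1,-21.3],[1.6,-0.1,-21.3]], "turn": [[0,-0.01,0],[0,-0.01,0],[0,-0.01,0],[0,-0.01,0],[0,-0.01,0],[0,-0.01,0],[0,-0.01,0],[0,-0.01,0],[0,-0.01,0],[0,-0.01,0]], "fingers": [-1,-1,-1,-1,-1,-1,-1,-1,-1,-1]}}

```text
time: 16.73
position: [0.49, 0.0742, 0.1112]
tool_rot: [-1.57, 0.073, -0.073]
ft_force: [-0.2, -0.7, -0.8]
grip_width: 0.271
```

{"api": "play_rows", "payload": {"translation": [[1.3,-0.1,-21.3],[1.1,-0.1,-21.3],[0.9,-0.1,-21.4],[0.7,-0.1,-21.4],[0,0,0],[0,0,0],[0,0,0],[0,0,0],[0,0,0],[0,0,0]], "turn": [[0,-0.01,0],[0,-0.01,0],[0,-0.01,0],[0,-0.01,0],[0,0,0],[0,0,0],[0,0,0],[0,0,0],[0,0,0],[0,0,0]], "fingers": [-1,-1,-1,-1,-1,-1,-1,-1,-1,-1]}}

```text
time: 17.57
position: [0.4877, -0.009, 0.1121]
tool_rot: [-1.57, 0.041, -0.041]
ft_force: [0.7, -0.0, -0.4]
grip_width: 0.272
```

```bash
python3 -c "
from h import *
snap('w10',(0,0,640,400),1)
plan((.4892,-.0087,.031),-.05,8)"
```

```text
t 17.62 p [ 0.4877 -0.0092  0.1121] yaw -0.0523 tooly [ 0.  0. -1.] F [ 0.3 -0.4 -0.7] g 0.277 q [ 1.03  0.2  -1.14  1.95  0.2   1.12  1.32]
per row mm 10.1 turn/row [-0.0, -0.0, 0.0]
[[0.2,10.1,0.1],[0.2,10.1,0.1],[0.2,10.1,0.1],[0.2,10.1,0.1],[0.2,10.1,0.1],[0.2,10.1,0.1],[0.2,10.1,0.1],[0.2,10.1,0.1]]
```

View pics/w10.png

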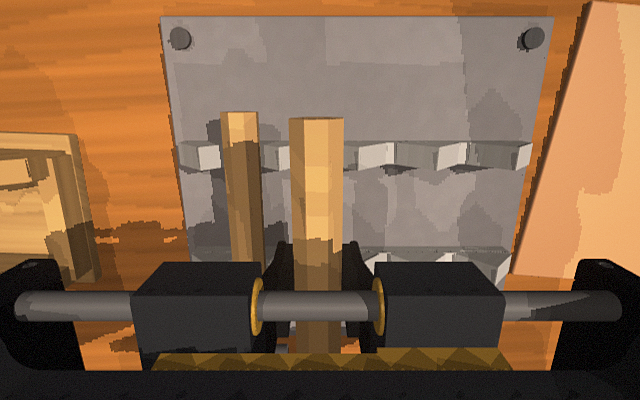

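Haft A sits in its notch and B is over the next one. Lower and release.

{"api": "play_rows", "payload": {"translation": [[0.2,10.1,0.1],[0.2,10.1,0.1],[0.2,10.1,0.1],[0.2,10.1,0.1],[0.2,10.1,0.1],[0.2,10.1,0.1],[0.2,10.1,0.1],[0.2,10.1,0.1],[0,0,0],[0,0,0]], "turn": [[0,0,0],[0,0,0],[0,0,0],[0,0,0],[0,0,0],[0,0,0],[0,0,0],[0,0,0],[0,0,0],[0,0,0]], "fingers": [-1,-1,-1,-1,-1,-1,-1,-1,-1,-1]}}

```text
time: 18.45
position: [0.4892, -0.0091, 0.0306]
tool_rot: [-1.57, 0.042, -0.041]
ft_force: [-0.1, -0.6, -1.6]
grip_width: 0.274
```

{"api": "play_rows", "payload": {"translation": [[0,0,0],[0,0,0],[0,0,0],[0,0,0],[0,0,0],[0,0,0],[0,-20,0],[0,-20,0],[0,-20,0],[0,-20,0]], "turn": [[0,0,0],[0,0,0],[0,0,0],[0,0,0],[0,0,0],[0,0,0],[0,0,0],[0,0,0],[0,0,0],[0,0,0]], "fingers": [-0.1,-0.1,-0.1,-0.1,-0.1,0,0,0,0,0]}}

```text
time: 19.28
position: [0.4892, -0.0092, 0.1121]
tool_rot: [-1.57, 0.042, -0.042]
ft_force: [0.6, -0.1, 0.3]
grip_width: 0.499
```

```bash
python3 -c "
from h import *
ctrl.get_image('wrist');st()
plan((.4735,.3551,.07),-.212,16)"
```

```text
t 19.33 p [ 0.4918 -0.0089  0.1157] yaw -0.053 tooly [ 0.005 -0.001 -1.   ] F [2.4 1.1 1.3] g 0.501 q [ 1.03  0.2  -1.15  1.94  0.21  1.12  1.32]
per row mm 23.0 turn/row [0.0, 0.01, 0.0]
[[-2.4,2.8,22.7],[-2.6,2.8,22.6],[-2.8,2.8,22.6],[-3.0,2.8,22.6],[-3.3,2.8,22.5],[-3.5,2.8,22.5],[-3.7,2.8,22.5],[-3.9,2.8,22.4],[-4.2,2.8,22.4],[-4.4,2.8,22.4]]
[[-4.6,2.8,22.3],[-4.8,2.8,22.3],[-5.1,2.8,22.2],[-5.3,2.8,22.2],[-5.5,2.8,22.1],[-5.7,2.8,22.1]]
```

{"api": "play_rows", "payload": {"translation": [[-2.3,2.7,22.7],[-2.5,2.7,22.6],[-2.7,2.7,22.6],[-2.9,2.7,22.6],[-3.2,2.7,22.5],[-3.4,2.7,22.5],[-3.6,2.7,22.5],[-3.8,2.7,22.4],[-4.1,2.7,22.4],[-4.3,2.7,22.4]], "turn": [[0,0.01,0],[0,0.01,0],[0,0.01,0],[0,0.01,0],[0,0.01,0],[0,0.01,0],[0,0.01,0],[0,0.01,0],[0,0.01,0],[0,0.01,0]], "fingers": [0.1,0.1,0.1,0.1,0.1,0.1,0.1,0.1,0.1,0.1]}}

```text
time: 20.17
position: [0.4789, 0.219, 0.0841]
tool_rot: [-1.568, 0.121, -0.122]
ft_force: [1.2, 0.2, 0.3]
grip_width: 0.551
```

{"api": "play_rows", "payload": {"translation": [[-4.5,2.7,22.3],[-4.7,2.7,22.3],[-5.0,2.7,22.2],[-5.2,2.7,22.2],[-5.4,2.7,22.1],[-5.6,2.7,22.1],[0,0,0],[0,0,0],[0,0,0],[0,0,0]], "turn": [[0,0.01,0],[0,0.01,0],[0,0.01,0],[0,0.01,0],[0,0.01,0],[0,0.01,0],[0,0,0],[0,0,0],[0,0,0],[0,0,0]], "fingers": [0.1,0.1,0.1,0.1,0.1,0.1,0.1,0.1,0.1,0.1]}}

```text
time: 21.0
position: [0.4733, 0.3531, 0.0679]
tool_rot: [-1.565, 0.169, -0.169]
ft_force: [0.0, -0.1, -0.1]
grip_width: 0.552
```

```bash
python3 -c "
from h import *
snap('w11',(0,0,640,400),1)
plan((.4735,.3551,.009),-.21,6)"
```

```text
t 21.05 p [0.4734 0.353  0.068 ] yaw -0.2157 tooly [ 0.    -0.001 -1.   ] F [ 0.5 -0.2 -0.7] g 0.551 q [ 0.12  0.52 -1.01  1.75  0.49  1.14  0.31]
per row mm 9.8 turn/row [0.0, -0.001, 0.0]
[[-0.1,9.8,0.4],[-0.1,9.8,0.4],[-0.1,9.8,0.4],[-0.1,9.8,0.4],[-0.1,9.8,0.4],[-0.1,9.8,0.4]]
```

View pics/w11.png

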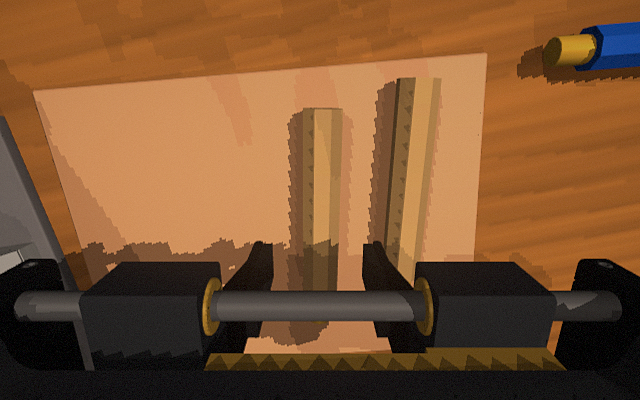

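{"api": "play_rows", "payload": {"translation": [[-0.1,9.8,0.4],[-0.1,9.8,0.4],[-0.1,9.8,0.4],[-0.1,9.8,0.4],[-0.1,9.8,0.4],[-0.1,9.8,0.4],[0,0,0],[0,0,0],[0,0,0],[0,0,0]], "turn": [[0,0,0],[0,0,0],[0,0,0],[0,0,0],[0,0,0],[0,0,0],[0,0,0],[0,0,0],[0,0,0],[0,0,0]], "fingers": [0,0,0,0,0,0,0,0,-1,-1]}}

```text
time: 21.88
position: [0.4729, 0.3575, 0.0099]
tool_rot: [-1.564, 0.167, -0.168]
ft_force: [0.7, -0.0, 0.1]
grip_width: 0.418
```

{"api": "play_rows", "payload": {"translation": [[0,0,0],[0,0,0],[0,0,0],[0,0,0],[0,-17,0],[0,-17,0],[0,-17,0],[0,-17,0],[0,-17,0],[0,-17,0]], "turn": [[0,0,0],[0,0,0],[0,0,0],[0,0,0],[0,0,0],[0,0,0],[0,0,0],[0,0,0],[0,0,0],[0,0,0]], "fingers": [-1,-1,-1,-1,-1,-1,-1,-1,-1,-1]}}

```text
time: 22.72
position: [0.4723, 0.3569, 0.1118]
tool_rot: [-1.565, 0.168, -0.167]
ft_force: [0.9, -0.9, -0.7]
grip_width: 0.272
```

```bash
python3 -c "
from h import *
ctrl.get_image('wrist');st()
plan((.4905+.0013,.0183+.027,.115),-.05,16)"
```

```text
t 22.77 p [0.4738 0.3586 0.1153] yaw -0.2135 tooly [ 0.004  0.003 -1.   ] F [0.4 2.2 1. ] g 0.273 q [ 0.14  0.48 -1.05  1.7   0.44  1.22  0.34]
per row mm 19.6 turn/row [-0.0, -0.01, 0.0]
[[5.2,-0.0,-18.9],[5.1,-0.0,-18.9],[4.9,-0.0,-19.0],[4.7,-0.0,-19.0],[4.5,-0.0,-19.1],[4.3,-0.0,-19.1],[4.1,-0.0,-19.2],[3.9,-0.0,-19.2],[3.7,-0.0,-19.3],[3.5,-0.0,-19.3]]
[[3.3,-0.0,-19.3],[3.1,-0.0,-19.4],[2.9,-0.0,-19.4],[2.8,-0.0,-19.4],[2.6,-0.0,-19.4],[2.4,-0.0,-19.5]]
```

{"api": "play_rows", "payload": {"translation": [[5.2,0,-18.9],[5.1,0,-18.9],[4.9,0,-19.0],[4.7,0,-19.0],[4.5,0,-19.1],[4.3,0,-19.1],[4.1,0,-19.2],[3.9,0,-19.2],[3.7,0,-19.3],[3.5,0,-19.3]], "turn": [[0,-0.01,0],[0,-0.01,0],[0,-0.01,0],[0,-0.01,0],[0,-0.01,0],[0,-0.01,0],[0,-0.01,0],[0,-0.01,0],[0,-0.01,0],[0,-0.01,0]], "fingers": [-1,-1,-1,-1,-1,-1,-1,-1,-1,-1]}}

```text
time: 23.6
position: [0.4835, 0.1602, 0.1107]
tool_rot: [-1.569, 0.089, -0.089]
ft_force: [-0.2, 0.3, -0.1]
grip_width: 0.274
```

{"api": "play_rows", "payload": {"translation": [[3.3,0,-19.3],[3.1,0,-19.4],[2.9,0,-19.4],[2.8,0,-19.4],[2.6,0,-19.4],[2.4,0,-19.5],[0,0,0],[0,0,0],[0,0,0],[0,0,0]], "turn": [[0,-0.01,0],[0,-0.01,0],[0,-0.01,0],[0,-0.01,0],[0,-0.01,0],[0,-0.01,0],[0,0,0],[0,0,0],[0,0,0],[0,0,0]], "fingers": [-1,-1,-1,-1,-1,-1,-1,-1,-1,-1]}}

```text
time: 24.43
position: [0.4903, 0.0452, 0.1112]
tool_rot: [-1.57, 0.041, -0.041]
ft_force: [0.0, -1.0, -0.6]
grip_width: 0.274
```

```bash
python3 -c "
from h import *
snap('w12',(0,0,640,400),1)
plan((.4918,.0453,.031),-.05,8)"
```

```text
t 24.48 p [0.4903 0.0452 0.1113] yaw -0.0517 tooly [ 0.  0. -1.] F [ 0.8 -0.1 -1.5] g 0.277 q [ 0.93  0.23 -1.16  1.94  0.23  1.12  1.19]
per row mm 10.0 turn/row [-0.0, -0.0, 0.0]
[[0.2,10.0,0.0],[0.2,10.0,0.0],[0.2,10.0,0.0],[0.2,10.0,0.0],[0.2,10.0,0.0],[0.2,10.0,0.0],[0.2,10.0,0.0],[0.2,10.0,0.0]]
```

View pics/w12.png

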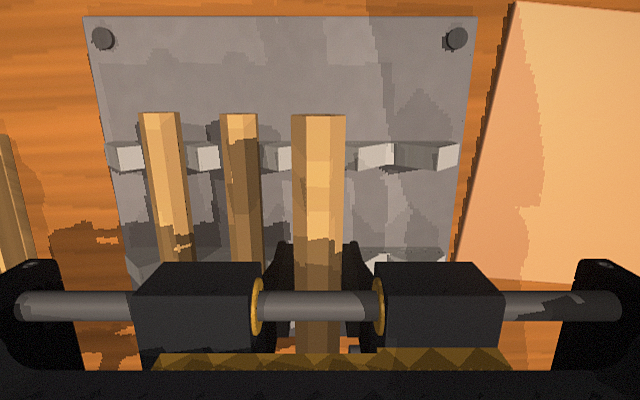

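{"api": "play_rows", "payload": {"translation": [[0.2,10,0],[0.2,10,0],[0.2,10,0],[0.2,10,0],[0.2,10,0],[0.2,10,0],[0.2,10,0],[0.2,10,0],[0,0,0],[0,0,0]], "turn": [[0,0,0],[0,0,0],[0,0,0],[0,0,0],[0,0,0],[0,0,0],[0,0,0],[0,0,0],[0,0,0],[0,0,0]], "fingers": [-1,-1,-1,-1,-1,-1,-1,-1,-1,-1]}}

```text
time: 25.32
position: [0.4921, 0.0447, 0.0308]
tool_rot: [-1.569, 0.042, -0.041]
ft_force: [0.1, 1.3, -0.4]
grip_width: 0.273
```

{"api": "play_rows", "payload": {"translation": [[0,0,0],[0,0,0],[0,0,0],[0,0,0],[0,0,0],[0,0,0],[0,-20,0],[0,-20,0],[0,-20,0],[0,-20,0]], "turn": [[0,0,0],[0,0,0],[0,0,0],[0,0,0],[0,0,0],[0,0,0],[0,0,0],[0,0,0],[0,0,0],[0,0,0]], "fingers": [-0.1,-0.1,-0.1,-0.1,-0.1,0,0,0,0,0]}}

```text
time: 26.15
position: [0.4919, 0.0438, 0.1121]
tool_rot: [-1.571, 0.042, -0.042]
ft_force: [0.5, -0.6, 0.3]
grip_width: 0.496
```

```bash
python3 -c "
from h import *
a=ctrl.get_image('top');cv2.imwrite('pics/t13.png',cv2.resize(a[150:260,200:400],None,fx=4,fy=4))
st()
plan((.4689,.4115,.07),-.205,16)"
```

```text
t 26.2 p [0.4945 0.0443 0.1157] yaw -0.0532 tooly [ 0.005 -0.001 -1.   ] F [1.9 1.5 2.9] g 0.501 q [ 0.93  0.23 -1.17  1.93  0.23  1.13  1.19]
per row mm 23.2 turn/row [0.0, 0.009, 0.0]
[[-2.8,2.8,22.8],[-3.0,2.8,22.8],[-3.2,2.8,22.8],[-3.5,2.8,22.7],[-3.7,2.8,22.7],[-3.9,2.8,22.7],[-4.1,2.8,22.6],[-4.3,2.8,22.6],[-4.5,2.8,22.6],[-4.7,2.8,22.5]]
[[-4.9,2.8,22.5],[-5.1,2.8,22.4],[-5.3,2.8,22.4],[-5.5,2.8,22.3],[-5.7,2.8,22.3],[-5.9,2.8,22.2]]
```

View pics/t13.png

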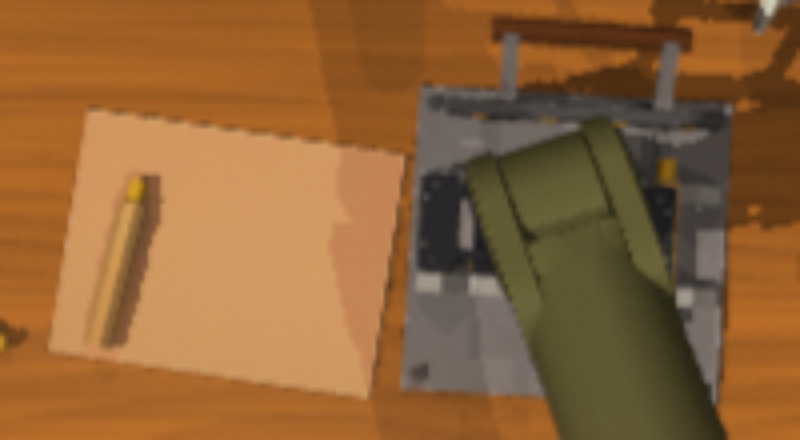

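{"api": "play_rows", "payload": {"translation": [[-2.8,2.7,22.8],[-3.0,2.7,22.8],[-3.2,2.7,22.8],[-3.5,2.7,22.7],[-3.7,2.7,22.7],[-3.9,2.7,22.7],[-4.1,2.7,22.6],[-4.3,2.7,22.6],[-4.5,2.7,22.6],[-4.7,2.7,22.5]], "turn": [[0,0.009,0],[0,0.009,0],[0,0.009,0],[0,0.009,0],[0,0.009,0],[0,0.009,0],[0,0.009,0],[0,0.009,0],[0,0.009,0],[0,0.009,0]], "fingers": [0.1,0.1,0.1,0.1,0.1,0.1,0.1,0.1,0.1,0.1]}}

```text
time: 27.03
position: [0.4759, 0.2741, 0.084]
tool_rot: [-1.568, 0.114, -0.114]
ft_force: [0.7, -0.9, 0.1]
grip_width: 0.551
```

{"api": "play_rows", "payload": {"translation": [[-4.8,2.7,22.7],[-5.0,2.7,22.7],[-5.2,2.7,22.6],[-5.4,2.7,22.6],[-5.6,2.7,22.5],[-5.8,2.7,22.5],[0,0,0],[0,0,0],[0,0,0],[0,0,0]], "turn": [[0,0.009,0],[0,0.009,0],[0,0.009,0],[0,0.009,0],[0,0.009,0],[0,0.009,0],[0,0,0],[0,0,0],[0,0,0],[0,0,0]], "fingers": [0.1,0.1,0.1,0.1,0.1,0.1,0.1,0.1,0.1,0.1]}}

```text
time: 27.87
position: [0.4678, 0.4107, 0.0679]
tool_rot: [-1.566, 0.156, -0.157]
ft_force: [0.0, 0.1, 0.0]
grip_width: 0.552
```

```bash
python3 -c "
from h import *
snap('w14',(0,0,640,400),1)
plan((.4689,.4115,.009),-.205,6)"
```

```text
t 27.92 p [0.4679 0.4106 0.068 ] yaw -0.1997 tooly [ 0.    -0.001 -1.   ] F [0.2 0.5 1.1] g 0.553 q [-0.01  0.59 -0.99  1.67  0.52  1.18  0.24]
per row mm 9.8 turn/row [0.0, 0.001, 0.0]
[[0.1,9.8,0.2],[0.1,9.8,0.2],[0.1,9.8,0.2],[0.1,9.8,0.2],[0.1,9.8,0.2],[0.1,9.8,0.2]]
```

View pics/w14.png

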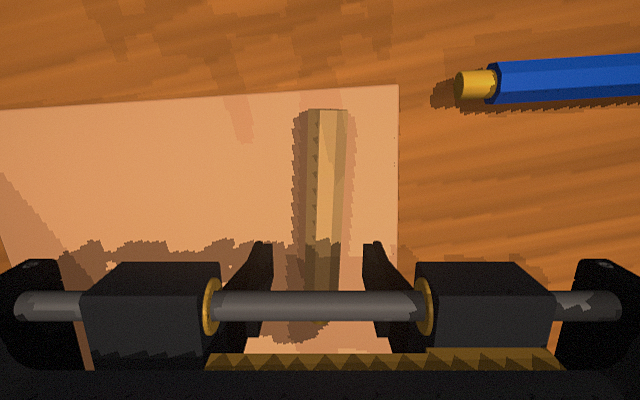

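{"api": "play_rows", "payload": {"translation": [[0.1,9.8,0.2],[0.1,9.8,0.2],[0.1,9.8,0.2],[0.1,9.8,0.2],[0.1,9.8,0.2],[0.1,9.8,0.2],[0,0,0],[0,0,0],[0,0,0],[0,0,0]], "turn": [[0,0.001,0],[0,0.001,0],[0,0.001,0],[0,0.001,0],[0,0.001,0],[0,0.001,0],[0,0,0],[0,0,0],[0,0,0],[0,0,0]], "fingers": [0,0,0,0,0,0,0,0,-1,-1]}}

```text
time: 28.75
position: [0.4681, 0.4138, 0.0099]
tool_rot: [-1.564, 0.159, -0.16]
ft_force: [-0.9, -0.6, -0.6]
grip_width: 0.42
```

{"api": "play_rows", "payload": {"translation": [[0,0,0],[0,0,0],[0,0,0],[0,0,0],[0,-17,0],[0,-17,0],[0,-17,0],[0,-17,0],[0,-17,0],[0,-17,0]], "turn": [[0,0,0],[0,0,0],[0,0,0],[0,0,0],[0,0,0],[0,0,0],[0,0,0],[0,0,0],[0,0,0],[0,0,0]], "fingers": [-1,-1,-1,-1,-1,-1,-1,-1,-1,-1]}}

```text
time: 29.58
position: [0.4676, 0.413, 0.1119]
tool_rot: [-1.566, 0.16, -0.16]
ft_force: [0.4, -0.2, -0.7]
grip_width: 0.273
```

```bash
python3 -c "
from h import *
ctrl.get_image('wrist');st()
plan((.4905+.0039,.0183+.081,.115),-.05,16)"
```

```text
t 29.63 p [0.469  0.4147 0.1155] yaw -0.2038 tooly [ 0.004  0.003 -1.   ] F [0.6 2.2 1.5] g 0.275 q [ 0.    0.54 -1.02  1.62  0.48  1.25  0.26]
per row mm 19.8 turn/row [-0.0, -0.01, 0.0]
[[5.5,-0.0,-19.0],[5.4,-0.0,-19.0],[5.2,-0.0,-19.1],[5.0,-0.0,-19.1],[4.8,-0.0,-19.2],[4.6,-0.0,-19.2],[4.4,-0.0,-19.3],[4.2,-0.0,-19.3],[4.0,-0.0,-19.4],[3.8,-0.0,-19.4]]
[[3.6,-0.0,-19.4],[3.4,-0.0,-19.5],[3.2,-0.0,-19.5],[3.0,-0.0,-19.5],[2.8,-0.0,-19.6],[2.6,-0.0,-19.6]]
```

{"api": "play_rows", "payload": {"translation": [[5.5,0,-19],[5.4,0,-19],[5.2,0,-19.1],[5.0,0,-19.1],[4.8,0,-19.2],[4.6,0,-19.2],[4.4,0,-19.3],[4.2,0,-19.3],[4.0,0,-19.4],[3.8,0,-19.4]], "turn": [[0,-0.01,0],[0,-0.01,0],[0,-0.01,0],[0,-0.01,0],[0,-0.01,0],[0,-0.01,0],[0,-0.01,0],[0,-0.01,0],[0,-0.01,0],[0,-0.01,0]], "fingers": [-1,-1,-1,-1,-1,-1,-1,-1,-1,-1]}}

```text
time: 30.47
position: [0.4835, 0.2149, 0.1108]
tool_rot: [-1.57, 0.081, -0.081]
ft_force: [0.8, -0.1, -0.5]
grip_width: 0.271
```

{"api": "play_rows", "payload": {"translation": [[3.6,0,-19.4],[3.4,0,-19.5],[3.2,0,-19.5],[3.0,0,-19.5],[2.8,0,-19.6],[2.6,0,-19.6],[0,0,0],[0,0,0],[0,0,0],[0,0,0]], "turn": [[0,-0.01,0],[0,-0.01,0],[0,-0.01,0],[0,-0.01,0],[0,-0.01,0],[0,-0.01,0],[0,0,0],[0,0,0],[0,0,0],[0,0,0]], "fingers": [-1,-1,-1,-1,-1,-1,-1,-1,-1,-1]}}

```text
time: 31.3
position: [0.4928, 0.0992, 0.1113]
tool_rot: [-1.57, 0.033, -0.033]
ft_force: [-0.3, 0.8, -1.1]
grip_width: 0.274
```

```bash
python3 -c "
from h import *
snap('w15',(0,0,640,400),1)
plan((.4944,.0993,.031),-.05,8)"
```

```text
t 31.35 p [0.4929 0.0993 0.1113] yaw -0.0418 tooly [-0.  0. -1.] F [ 0.1 -0.  -1.3] g 0.27 q [ 0.81  0.27 -1.17  1.92  0.27  1.13  1.06]
per row mm 10.0 turn/row [-0.0, 0.001, -0.0]
[[0.2,10.0,0.0],[0.2,10.0,0.0],[0.2,10.0,0.0],[0.2,10.0,0.0],[0.2,10.0,0.0],[0.2,10.0,0.0],[0.2,10.0,0.0],[0.2,10.0,0.0]]
```

View pics/w15.png

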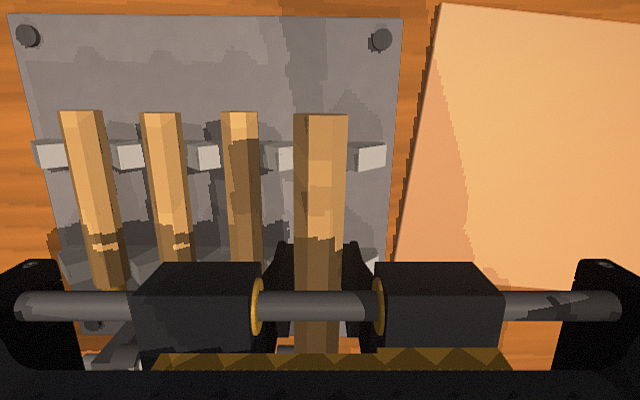

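{"api": "play_rows", "payload": {"translation": [[0.2,10,0],[0.2,10,0],[0.2,10,0],[0.2,10,0],[0.2,10,0],[0.2,10,0],[0.2,10,0],[0.2,10,0],[0,0,0],[0,0,0]], "turn": [[0,0.001,0],[0,0.001,0],[0,0.001,0],[0,0.001,0],[0,0.001,0],[0,0.001,0],[0,0.001,0],[0,0.001,0],[0,0,0],[0,0,0]], "fingers": [-1,-1,-1,-1,-1,-1,-1,-1,-1,-1]}}

```text
time: 32.18
position: [0.4947, 0.0986, 0.0307]
tool_rot: [-1.569, 0.041, -0.04]
ft_force: [0.1, 1.2, -0.4]
grip_width: 0.273
```

{"api": "play_rows", "payload": {"translation": [[0,0,0],[0,0,0],[0,0,0],[0,0,0],[0,0,0],[0,0,0],[0,-22,0],[0,-22,0],[0,-22,0],[0,-22,0]], "turn": [[0,0,0],[0,0,0],[0,0,0],[0,0,0],[0,0,0],[0,0,0],[0,0,0],[0,0,0],[0,0,0],[0,0,0]], "fingers": [-0.1,-0.1,-0.1,-0.1,-0.1,0,0,0,0,0]}}

```text
time: 33.02
position: [0.4945, 0.098, 0.1202]
tool_rot: [-1.57, 0.041, -0.04]
ft_force: [0.8, -0.4, -0.0]
grip_width: 0.498
```

```bash
python3 -c "
from h import *
snap('w16',(0,0,640,400),1)
a=ctrl.get_image('side');cv2.imwrite('pics/s16.png',cv2.resize(a[120:310,180:420],None,fx=3.3,fy=3.3))
Q=ray('top',np.array([(493,27),(690,42),(592,34.5)])/4+[200,150],.222);print(Q)
Q=ray('top',[(398,137)],.09);print('mug',Q)
c,s=np.cos(-.048),np.sin(-.048);print(.4905+c*.147,.0183+s*.147)
"
```

```text
t 33.07 p [0.4972 0.0989 0.1242] yaw -0.0511 tooly [ 0.006 -0.    -1.   ] F [1.7 1.9 2. ] g 0.502 q [ 0.82  0.25 -1.18  1.9   0.26  1.15  1.07]
[[ 0.63993143  0.08313757  0.222     ]
 [ 0.62970096 -0.06446386  0.222     ]
 [ 0.63481728  0.00893798  0.222     ]]
mug [[ 0.73201932 -0.1671967   0.09      ]]
0.6373306885115511 0.01124670919188226
```

View pics/w16.png

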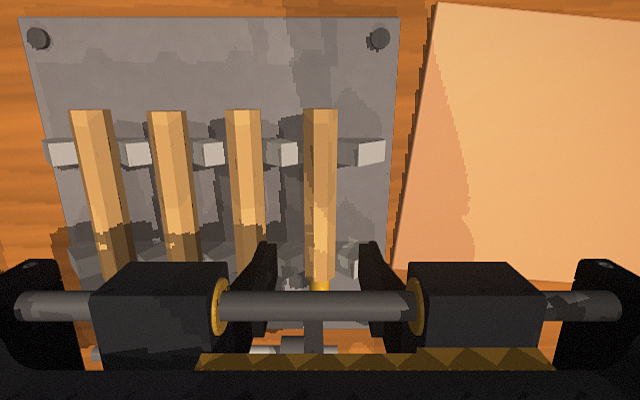

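View pics/s16.png

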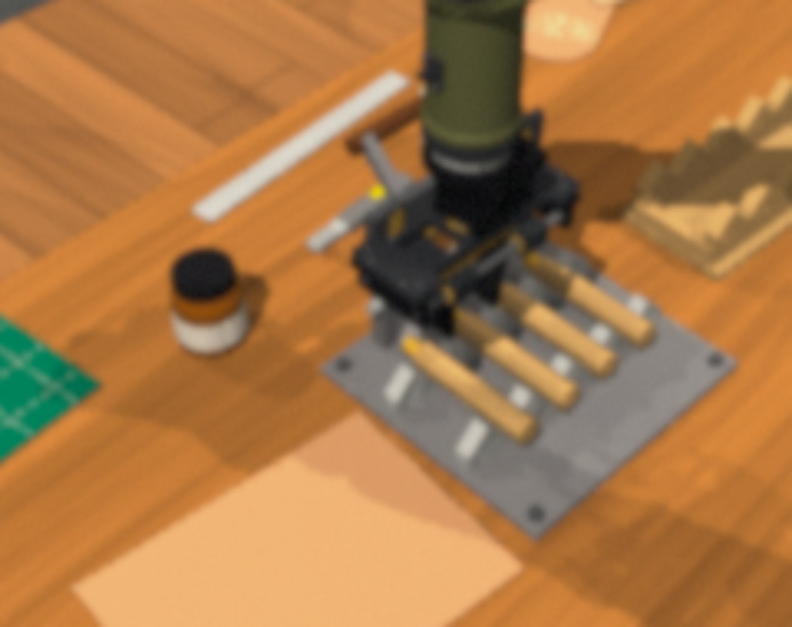

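```bash
python3 -c "
from h import *
plan((.49,.05,.285),-1.62,15)
plan((.637,.011,.28),-1.62,8,start=((.49,.05,.285),-1.62))
"
```

```text
per row mm 11.3 turn/row [-0.0, 0.105, 0.0]
[[-0.2,-10.8,-3.3],[0.1,-10.8,-3.3],[0.4,-10.8,-3.2],[0.8,-10.8,-3.2],[1.1,-10.8,-3.1],[1.4,-10.8,-2.9],[1.7,-10.8,-2.8],[2.0,-10.8,-2.6],[2.3,-10.8,-2.4],[2.5,-10.8,-2.1]]
[[2.7,-10.8,-1.8],[2.9,-10.8,-1.5],[3.0,-10.8,-1.2],[3.1,-10.8,-0.9],[3.2,-10.8,-0.6]]
per row mm 19.0 turn/row [0.0, 0.0, 0.0]
[[4.0,0.6,18.6],[4.0,0.6,18.6],[4.0,0.6,18.6],[4.0,0.6,18.6],[4.0,0.6,18.6],[4.0,0.6,18.6],[4.0,0.6,18.6],[4.0,0.6,18.6]]
```

{"api": "play_rows", "payload": {"translation": [[-0.2,-10.8,-3.3],[0.1,-10.8,-3.3],[0.4,-10.8,-3.2],[0.8,-10.8,-3.2],[1.1,-10.8,-3.1],[1.4,-10.8,-2.9],[1.7,-10.8,-2.8],[2.0,-10.8,-2.6],[2.3,-10.8,-2.4],[2.5,-10.8,-2.1]], "turn": [[0,0,0],[0,0.105,0],[0,0.105,0],[0,0.105,0],[0,0.105,0],[0,0.105,0],[0,0.105,0],[0,0.105,0],[0,0.105,0],[0,0.105,0]], "fingers": [0.3,0.3,0.3,0.3,0.3,0.3,0.3,0.3,0.3,0.3]}}

```text
time: 33.95
position: [0.4929, 0.0646, 0.2273]
tool_rot: [-1.427, 0.782, -0.78]
ft_force: [-0.4, 0.1, -0.3]
grip_width: 0.65
```

{"api": "play_rows", "payload": {"translation": [[2.7,-10.8,-1.8],[2.9,-10.8,-1.5],[3.0,-10.8,-1.2],[3.1,-10.8,-0.9],[3.2,-10.8,-0.6],[0,0,0],[0,0,0],[0,0,0],[0,0,0],[0,0,0]], "turn": [[0,0.105,0],[0,0.105,0],[0,0.105,0],[0,0.105,0],[0,0.105,0],[0,0.105,0],[0,0,0],[0,0,0],[0,0,0],[0,0,0]], "fingers": [0.3,0.3,0.3,0.3,0.3,0.3,0.3,0.3,0.3,0.3]}}

```text
time: 34.78
position: [0.4929, 0.049, 0.2808]
tool_rot: [-1.184, 1.25, -1.248]
ft_force: [-0.4, -0.1, -0.7]
grip_width: 0.651
```

```bash
python3 -c "
from h import *
st()
plan((.637,.011,.28),-1.62,8)
"
```

```text
t 34.78 p [0.4929 0.049  0.2808] yaw -1.6247 tooly [-0.001  0.    -1.   ] F [-0.4 -0.1 -0.7] g 0.651 q [ 0.9   0.   -1.04  1.7   0.    1.44 -0.19]
per row mm 18.6 turn/row [0.0, -0.001, -0.0]
[[3.8,0.1,18.2],[3.8,0.1,18.2],[3.8,0.1,18.2],[3.8,0.1,18.2],[3.8,0.1,18.2],[3.9,0.1,18.2],[3.9,0.1,18.2],[3.9,0.1,18.2]]
```

{"api": "play_rows", "payload": {"translation": [[3.8,0.1,18.2],[3.8,0.1,18.2],[3.8,0.1,18.2],[3.8,0.1,18.2],[3.8,0.1,18.2],[3.8,0.1,18.2],[3.8,0.1,18.2],[3.8,0.1,18.2],[0,0,0],[0,0,0]], "turn": [[0,0,0],[0,0,0],[0,0,0],[0,0,0],[0,0,0],[0,0,0],[0,0,0],[0,0,0],[0,0,0],[0,0,0]], "fingers": [0.3,0.3,0.3,0.3,0.3,0.3,0.3,0.3,0.3,0.3]}}

```text
time: 35.62
position: [0.6371, 0.0103, 0.2792]
tool_rot: [-1.183, 1.252, -1.248]
ft_force: [-0.8, 1.1, 0.3]
grip_width: 0.65
```

```bash
python3 -c "
from h import *
ctrl.get_image('top');ctrl.get_image('top');ctrl.get_image('top')
snap('w17',(0,0,640,400),1)
a=ctrl.get_image('side');cv2.imwrite('pics/s17.png',cv2.resize(a[50:240,230:450],None,fx=3.3,fy=3.3))
plan((.637,.011,.20),-1.62,7)
"
```

```text
t 35.82 p [0.6363 0.011  0.2808] yaw -1.6255 tooly [-0.    -0.001 -1.   ] F [-0.1 -0.5  0.5] g 0.647 q [ 0.66  0.43 -0.99  1.37  0.35  1.53 -0.36]
per row mm 11.6 turn/row [-0.0, -0.001, 0.0]
[[-0.0,11.6,0.1],[-0.0,11.6,0.1],[-0.0,11.6,0.1],[-0.0,11.6,0.1],[-0.0,11.6,0.1],[-0.0,11.6,0.1],[-0.0,11.6,0.1]]
```

View pics/w17.png

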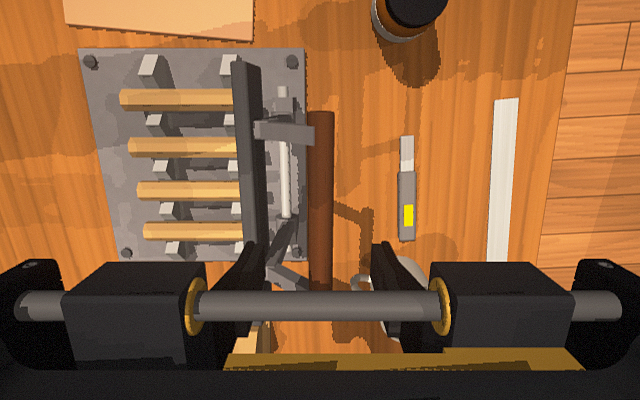

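View pics/s17.png

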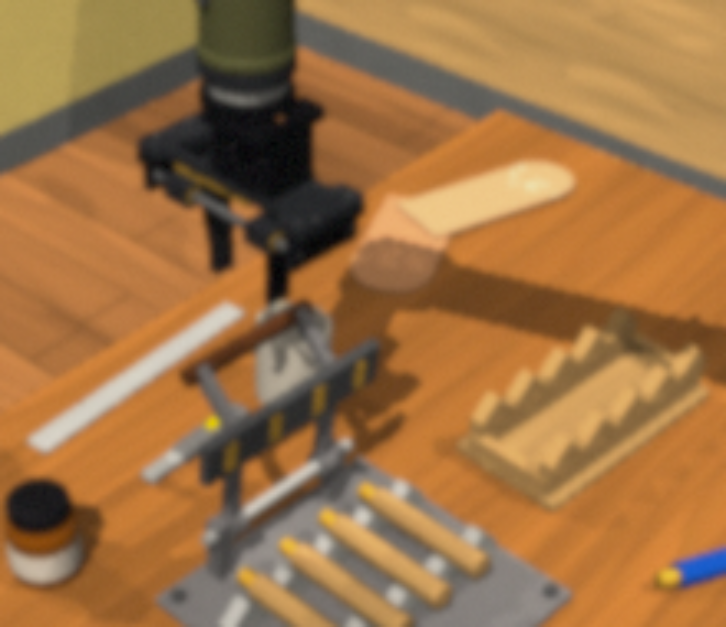

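{"api": "play_rows", "payload": {"translation": [[0,0,0],[0,0,0],[0,0,0.3],[0,10.8,0.2],[0,10.8,0.2],[0,10.8,0],[0,10.8,0],[0,10.8,0],[0,10.8,0],[0,10.8,0]], "turn": [[0,0,0],[0,0,0],[0,0,0],[0,0,0],[0,0,0],[0,0,0],[0,0,0],[0,0,0],[0,0,0],[0,0,0]], "fingers": [-0.2,-0.2,-0.2,-0.2,-0.2,-0.2,-0.2,-0.2,-0.2,-0.2]}}

```text
time: 36.7
position: [0.6375, 0.0103, 0.2034]
tool_rot: [-1.183, 1.251, -1.25]
ft_force: [-0.3, 0.4, 0.5]
grip_width: 0.396
```

{"api": "play_rows", "payload": {"translation": [[0,0,0],[0,0,0],[0,0,0],[0,0,0],[0,0,0],[0,0,0],[0,0,0],[0,0,0],[0,0,0],[0,0,0]], "turn": [[0,0,0],[0,0,0],[0,0,0],[0,0,0],[0,0,0],[0,0,0],[0,0,0],[0,0,0],[0,0,0],[0,0,0]], "fingers": [-0.2,-0.2,-1,-1,-1,-1,-1,-1,-1,-1], "grip_force": 25}}

```text
time: 37.53
position: [0.6382, 0.0105, 0.2056]
tool_rot: [-1.181, 1.249, -1.251]
ft_force: [1.2, -0.3, 2.6]
grip_width: 0.199
```

```bash
cat > arc.py <<'E'
from h import *
import sys
# rows along arc in tool frame (tool z=+press x, tool y=down), from angle a to b (bar rad) in n rows
def arc(a,b,n):
    th=np.deg2rad(75.7)+np.linspace(a,b,n+1); x=158*np.cos(th); z=158*np.sin(th)
    s=ctrl.get_state();T=Ro.from_rotvec(s["tool_rot"]).as_matrix()
    yw=-.05; px=np.array([np.cos(yw),np.sin(yw),0])
    D=np.outer(np.diff(x),px)+np.outer(np.diff(z),[0,0,1]); L=(D@T).round(1)
    for i in range(0,n,10): print(str(L[i:i+10].tolist()).replace(" ",""))
E
python3 -c "
from arc import *
st(); arc(0,1.5,40)"
```

```text
t 37.53 p [0.6382 0.0105 0.2056] yaw -1.6268 tooly [ 0.001 -0.    -1.   ] F [ 1.2 -0.3  2.6] g 0.199 q [ 0.66  0.47 -0.97  1.48  0.38  1.39 -0.38]
[[0.0,-1.4,-5.8],[0.0,-1.1,-5.8],[0.0,-0.9,-5.9],[0.0,-0.7,-5.9],[0.0,-0.5,-5.9],[0.0,-0.3,-5.9],[0.0,-0.0,-5.9],[0.0,0.2,-5.9],[0.0,0.4,-5.9],[0.0,0.6,-5.9]]
[[0.0,0.8,-5.9],[0.0,1.1,-5.8],[0.0,1.3,-5.8],[0.0,1.5,-5.7],[0.0,1.7,-5.7],[0.0,1.9,-5.6],[0.0,2.1,-5.5],[0.0,2.3,-5.4],[0.0,2.5,-5.4],[0.0,2.7,-5.3]]
[[0.0,2.9,-5.1],[0.0,3.1,-5.0],[0.0,3.3,-4.9],[0.0,3.5,-4.8],[0.0,3.7,-4.7],[0.0,3.8,-4.5],[0.0,4.0,-4.4],[0.0,4.2,-4.2],[0.0,4.3,-4.1],[0.0,4.5,-3.9]]
[[0.0,4.6,-3.7],[0.0,4.8,-3.5],[0.0,4.9,-3.4],[0.0,5.0,-3.2],[0.0,5.1,-3.0],[0.0,5.2,-2.8],[0.0,5.3,-2.6],[0.0,5.4,-2.4],[0.0,5.5,-2.2],[0.0,5.6,-2.0]]
```

Rod is held (17.3 mm opening, expected 18). Swing down along the arc.

{"api": "play_rows", "payload": {"translation": [[0,-1.4,-5.8],[0,-1.1,-5.8],[0,-0.9,-5.9],[0,-0.7,-5.9],[0,-0.5,-5.9],[0,-0.3,-5.9],[0,0,-5.9],[0,0.2,-5.9],[0,0.4,-5.9],[0,0.6,-5.9]], "turn": [[0,0,0],[0,0,0],[0,0,0],[0,0,0],[0,0,0],[0,0,0],[0,0,0],[0,0,0],[0,0,0],[0,0,0]], "fingers": [-1,-1,-1,-1,-1,-1,-1,-1,-1,-1]}}

```text
time: 38.37
position: [0.579, 0.0137, 0.2091]
tool_rot: [-1.181, 1.249, -1.251]
ft_force: [5.3, -0.4, 4.9]
grip_width: 0.199
```

{"api": "play_rows", "payload": {"translation": [[0,0.8,-5.9],[0,1.1,-5.8],[0,1.3,-5.8],[0,1.5,-5.7],[0,1.7,-5.7],[0,1.9,-5.6],[0,2.1,-5.5],[0,2.3,-5.4],[0,2.5,-5.4],[0,2.7,-5.3]], "turn": [[0,0,0],[0,0,0],[0,0,0],[0,0,0],[0,0,0],[0,0,0],[0,0,0],[0,0,0],[0,0,0],[0,0,0]], "fingers": [-1,-1,-1,-1,-1,-1,-1,-1,-1,-1]}}

```text
time: 39.2
position: [0.5225, 0.0172, 0.1904]
tool_rot: [-1.182, 1.25, -1.25]
ft_force: [4.7, 1.9, 3.3]
grip_width: 0.194
```

```bash
python3 -c "
from arc import *
st()
yw=-.05;px=np.array([np.cos(yw),np.sin(yw),0])
p=np.array([.6382,.0105,.2056]);th=np.deg2rad(75.7)
for a in (.75,1.5): print((p+.158*((np.cos(th+a)-np.cos(th))*px+(np.sin(th+a)-np.sin(th))*np.array([0,0,1]))).round(4))"
```

```text
t 39.2 p [0.5225 0.0172 0.1904] yaw -1.6266 tooly [ 0.  0. -1.] F [4.7 1.9 3.3] g 0.194 q [ 0.9   0.18 -1.07  1.78  0.17  1.28 -0.27]
[0.5235 0.0162 0.1911]
[0.4494 0.0199 0.1023]
```

{"api": "play_rows", "payload": {"translation": [[0,2.9,-5.1],[0,3.1,-5.0],[0,3.3,-4.9],[0,3.5,-4.8],[0,3.7,-4.7],[0,3.8,-4.5],[0,4.0,-4.4],[0,4.2,-4.2],[0,4.3,-4.1],[0,4.5,-3.9]], "turn": [[0,0,0],[0,0,0],[0,0,0],[0,0,0],[0,0,0],[0,0,0],[0,0,0],[0,0,0],[0,0,0],[0,0,0]], "fingers": [-1,-1,-1,-1,-1,-1,-1,-1,-1,-1]}}

```text
time: 40.03
position: [0.4776, 0.0198, 0.1534]
tool_rot: [-1.181, 1.25, -1.25]
ft_force: [4.8, 1.9, 4.4]
grip_width: 0.199
```

{"api": "play_rows", "payload": {"translation": [[0,4.6,-3.7],[0,4.8,-3.5],[0,4.9,-3.4],[0,5.0,-3.2],[0,5.1,-3.0],[0,5.2,-2.8],[0,5.3,-2.6],[0,5.4,-2.4],[0,5.5,-2.2],[0,5.0,-2.0]], "turn": [[0,0,0],[0,0,0],[0,0,0],[0,0,0],[0,0,0],[0,0,0],[0,0,0],[0,0,0],[0,0,0],[0,0,0]], "fingers": [-1,-1,-1,-1,-1,-1,-1,-1,-1,-1]}}

```text
time: 40.87
position: [0.4501, 0.0214, 0.1031]
tool_rot: [-1.179, 1.248, -1.252]
ft_force: [6.6, 1.2, 5.9]
grip_width: 0.197
```

```bash
python3 -c "
from arc import *
st()
a=ctrl.get_image('side');cv2.imwrite('pics/s18.png',cv2.resize(a[100:290,230:450],None,fx=3.3,fy=3.3))
st()"
```

```text
t 40.87 p [0.4501 0.0214 0.1031] yaw -1.627 tooly [ 0.004  0.001 -1.   ] F [6.6 1.2 5.9] g 0.197 q [ 0.97  0.05 -1.08  2.04  0.05  1.07 -0.19]
t 40.92 p [0.4498 0.0214 0.1024] yaw -1.627 tooly [ 0.004  0.001 -1.   ] F [9.5 1.5 2.5] g 0.196 q [ 0.97  0.05 -1.08  2.05  0.05  1.07 -0.19]
```

View pics/s18.png

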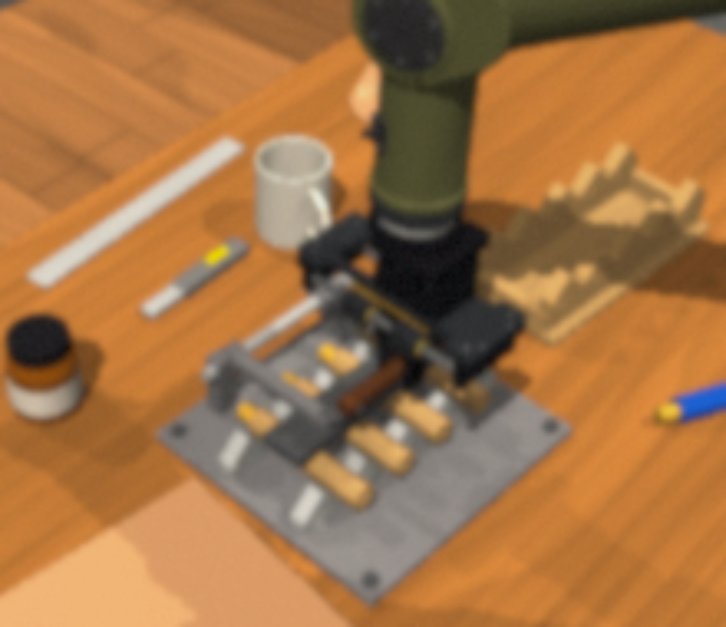

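{"api": "play_rows", "payload": {"translation": [[0,1.0,-0.3],[0,1.0,-0.3],[0,1.0,-0.3],[0,0,0],[0,0,0],[0,0,0],[0,0,0],[0,0,0],[0,0,0],[0,0,0]], "turn": [[0,0,0],[0,0,0],[0,0,0],[0,0,0],[0,0,0],[0,0,0],[0,0,0],[0,0,0],[0,0,0],[0,0,0]], "fingers": [-1,-1,-1,-1,-1,-1,-1,-1,-1,-1]}}

```text
time: 41.75
position: [0.4492, 0.0214, 0.1004]
tool_rot: [-1.179, 1.248, -1.251]
ft_force: [7.0, 2.8, 5.4]
grip_width: 0.197
```

{"api": "play_rows", "payload": {"translation": [[0,1.5,-0.3],[0,1.5,-0.3],[0,1.5,-0.3],[0,0,0],[0,0,0],[0,0,0],[0,0,0],[0,0,0],[0,0,0],[0,0,0]], "turn": [[0,0,0],[0,0,0],[0,0,0],[0,0,0],[0,0,0],[0,0,0],[0,0,0],[0,0,0],[0,0,0],[0,0,0]], "fingers": [-1,-1,-1,-1,-1,-1,-1,-1,-1,-1]}}

```text
time: 42.58
position: [0.4487, 0.0214, 0.0983]
tool_rot: [-1.181, 1.249, -1.252]
ft_force: [-2.1, 1.0, 28.2]
grip_width: 0.196
```

```bash
python3 -c "
from arc import *
st()
snap('w19',(0,0,640,400),1)
st()"
```

```text
t 42.58 p [0.4487 0.0214 0.0983] yaw -1.6272 tooly [ 0.002 -0.001 -1.   ] F [-2.1  1.  28.2] g 0.196 q [ 0.97  0.06 -1.08  2.05  0.06  1.06 -0.2 ]
t 42.63 p [0.4488 0.0214 0.0983] yaw -1.6271 tooly [ 0.002 -0.001 -1.   ] F [-1.8  0.1 28. ] g 0.196 q [ 0.97  0.06 -1.08  2.05  0.06  1.06 -0.2 ]
t 42.63 p [0.4488 0.0214 0.0983] yaw -1.6271 tooly [ 0.002 -0.001 -1.   ] F [-1.8  0.1 28. ] g 0.196 q [ 0.97  0.06 -1.08  2.05  0.06  1.06 -0.2 ]
```

View pics/w19.png

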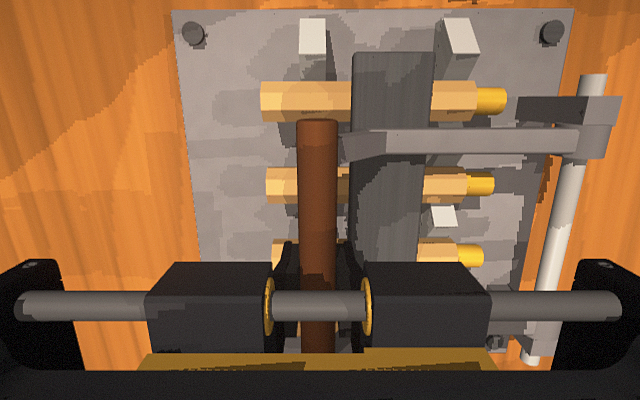

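```bash
python3 -c "
from arc import *
arc(1.54,0.02,40)"
```

```text
[[-0.0,-5.7,1.8],[-0.0,-5.7,2.0],[-0.0,-5.6,2.2],[-0.0,-5.5,2.4],[-0.0,-5.4,2.6],[-0.0,-5.3,2.8],[-0.0,-5.2,3.0],[-0.0,-5.1,3.2],[-0.0,-4.9,3.4],[-0.0,-4.8,3.6]]
[[-0.0,-4.7,3.8],[-0.0,-4.5,4.0],[-0.0,-4.4,4.1],[-0.0,-4.2,4.3],[-0.0,-4.0,4.4],[-0.0,-3.9,4.6],[-0.0,-3.7,4.7],[-0.0,-3.5,4.9],[-0.0,-3.3,5.0],[-0.0,-3.1,5.1]]
[[-0.0,-2.9,5.2],[-0.0,-2.7,5.3],[-0.0,-2.5,5.4],[-0.0,-2.3,5.5],[-0.0,-2.1,5.6],[-0.0,-1.9,5.7],[-0.0,-1.7,5.8],[-0.0,-1.4,5.8],[-0.0,-1.2,5.9],[-0.0,-1.0,5.9]]
[[-0.0,-0.8,6.0],[-0.0,-0.5,6.0],[-0.0,-0.3,6.0],[-0.0,-0.1,6.0],[-0.0,0.1,6.0],[-0.0,0.4,6.0],[-0.0,0.6,6.0],[-0.0,0.8,5.9],[-0.0,1.0,5.9],[-0.0,1.3,5.9]]
```

{"api": "play_rows", "payload": {"translation": [[0,-5.7,1.8],[0,-5.7,2.0],[0,-5.6,2.2],[0,-5.5,2.4],[0,-5.4,2.6],[0,-5.3,2.8],[0,-5.2,3.0],[0,-5.1,3.2],[0,-4.9,3.4],[0,-4.8,3.6]], "turn": [[0,0,0],[0,0,0],[0,0,0],[0,0,0],[0,0,0],[0,0,0],[0,0,0],[0,0,0],[0,0,0],[0,0,0]], "fingers": [-1,-1,-1,-1,-1,-1,-1,-1,-1,-1]}}

```text
time: 43.47
position: [0.4777, 0.0199, 0.1481]
tool_rot: [-1.173, 1.244, -1.253]
ft_force: [23.6, 2.6, -18.1]
grip_width: 0.198
```

{"api": "play_rows", "payload": {"translation": [[0,-4.7,3.8],[0,-4.5,4.0],[0,-4.4,4.1],[0,-4.2,4.3],[0,-4.0,4.4],[0,-3.9,4.6],[0,-3.7,4.7],[0,-3.5,4.9],[0,-3.3,5.0],[0,-3.1,5.1]], "turn": [[0,0,0],[0,0,0],[0,0,0],[0,0,0],[0,0,0],[0,0,0],[0,0,0],[0,0,0],[0,0,0],[0,0,0]], "fingers": [-1,-1,-1,-1,-1,-1,-1,-1,-1,-1]}}

```text
time: 44.3
position: [0.5172, 0.0177, 0.1846]
tool_rot: [-1.183, 1.254, -1.247]
ft_force: [8.1, 3.8, -12.3]
grip_width: 0.196
```

{"api": "play_rows", "payload": {"translation": [[0,-2.9,5.2],[0,-2.7,5.3],[0,-2.5,5.4],[0,-2.3,5.5],[0,-2.1,5.6],[0,-1.9,5.7],[0,-1.7,5.8],[0,-1.4,5.8],[0,-1.2,5.9],[0,-1.0,5.9]], "turn": [[0,0,0],[0,0,0],[0,0,0],[0,0,0],[0,0,0],[0,0,0],[0,0,0],[0,0,0],[0,0,0],[0,0,0]], "fingers": [-1,-1,-1,-1,-1,-1,-1,-1,-1,-1]}}

```text
time: 45.13
position: [0.5753, 0.0139, 0.2077]
tool_rot: [-1.182, 1.25, -1.25]
ft_force: [-1.1, 3.4, -1.3]
grip_width: 0.195
```

{"api": "play_rows", "payload": {"translation": [[0,-0.8,6.0],[0,-0.5,6.0],[0,-0.3,6.0],[0,-0.1,6.0],[0,0.1,6.0],[0,0.4,6.0],[0,0.6,6.0],[0,0.8,5.9],[0,0.9,3.0],[0,0,0]], "turn": [[0,0,0],[0,0,0],[0,0,0],[0,0,0],[0,0,0],[0,0,0],[0,0,0],[0,0,0],[0,0,0],[0,0,0]], "fingers": [-1,-1,-1,-1,-1,-1,-1,-1,-1,-1]}}

```text
time: 45.97
position: [0.6266, 0.0104, 0.206]
tool_rot: [-1.181, 1.25, -1.251]
ft_force: [-0.2, 0.5, -0.2]
grip_width: 0.196
```

```bash
python3 -c "
from arc import *
st()
snap('w20',(0,0,640,400),1)"
```

```text
t 45.97 p [0.6266 0.0104 0.206 ] yaw -1.6274 tooly [ 0.001 -0.    -1.   ] F [-0.2  0.5 -0.2] g 0.196 q [ 0.69  0.44 -0.98  1.51  0.37  1.39 -0.38]
t 46.02 p [0.6262 0.0104 0.2061] yaw -1.6273 tooly [ 0.001 -0.001 -1.   ] F [ 1.9  0.7 -0.5] g 0.2 q [ 0.69  0.44 -0.98  1.51  0.37  1.39 -0.38]
```

View pics/w20.png

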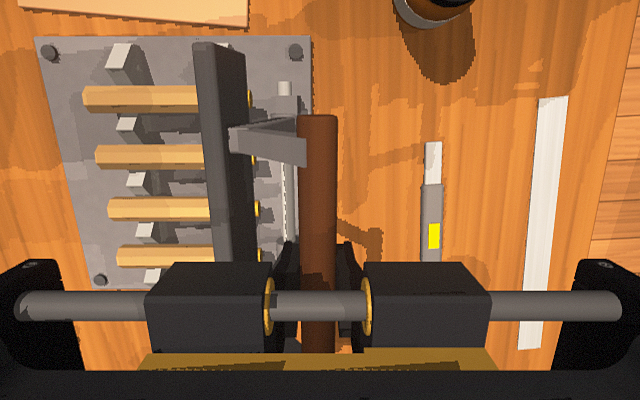

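{"api": "play_rows", "payload": {"translation": [[0,0.7,4.0],[0,0.8,4.0],[0,0.5,2.0],[0,0,0],[0,0,0],[0,0,0],[0,0,0],[0,0,0],[0,0,0],[0,0,0]], "turn": [[0,0,0],[0,0,0],[0,0,0],[0,0,0],[0,0,0],[0,0,0],[0,0,0],[0,0,0],[0,0,0],[0,0,0]], "fingers": [-1,-1,-1,-1,-1,-0.25,-0.2,-0.2,-0.2,-0.2]}}

```text
time: 46.85
position: [0.6354, 0.0107, 0.2043]
tool_rot: [-1.182, 1.25, -1.25]
ft_force: [-0.1, 0.5, 0.8]
grip_width: 0.386
```

{"api": "play_rows", "payload": {"translation": [[0,0,0],[0,-14,0],[0,-14,0],[0,-14,0],[0,-14,0],[0,-14,0],[0,-10,0],[0,0,0],[0,0,0],[0,0,0]], "turn": [[0,0,0],[0,0,0],[0,0,0],[0,0,0],[0,0,0],[0,0,0],[0,0,0],[0,0,0],[0,0,0],[0,0,0]], "fingers": [-0.2,-0.2,-0.2,-0.2,-0.2,-0.2,-0.2,-0.2,-0.2,-0.2]}}

```text
time: 47.68
position: [0.6353, 0.0104, 0.2838]
tool_rot: [-1.183, 1.251, -1.25]
ft_force: [0.3, 0.3, -0.5]
grip_width: 0.397
```

```bash
python3 -c "
from arc import *
st()
snap('w21',(0,0,640,400),1)
a=ctrl.get_image('side');cv2.imwrite('pics/s21.png',cv2.resize(a[80:290,230:450],None,fx=2.8,fy=2.8))
plan((.49,-.06,.29),-.05,16)
"
```

```text
t 47.68 p [0.6353 0.0104 0.2838] yaw -1.6268 tooly [-0.001 -0.    -1.   ] F [ 0.3  0.3 -0.5] g 0.397 q [ 0.66  0.43 -0.99  1.37  0.35  1.53 -0.36]
t 47.73 p [0.6351 0.0103 0.2834] yaw -1.6268 tooly [-0.001 -0.    -1.   ] F [-0.1 -0.8 -0.8] g 0.402 q [ 0.66  0.43 -0.99  1.37  0.35  1.53 -0.36]
per row mm 10.1 turn/row [0.0, -0.099, -0.0]
[[4.9,-0.4,-8.8],[4.0,-0.4,-9.2],[3.1,-0.4,-9.6],[2.1,-0.4,-9.9],[1.1,-0.4,-10.0],[0.1,-0.4,-10.1],[-0.9,-0.4,-10.0],[-1.9,-0.4,-9.9],[-2.8,-0.4,-9.7],[-3.8,-0.4,-9.3]]
[[-4.7,-0.4,-8.9],[-5.5,-0.4,-8.4],[-6.3,-0.4,-7.8],[-7.1,-0.4,-7.2],[-7.8,-0.4,-6.4],[-8.4,-0.4,-5.6]]
```

View pics/w21.png

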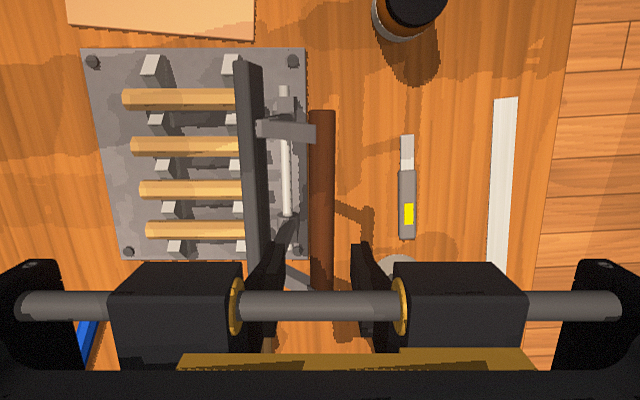

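View pics/s21.png

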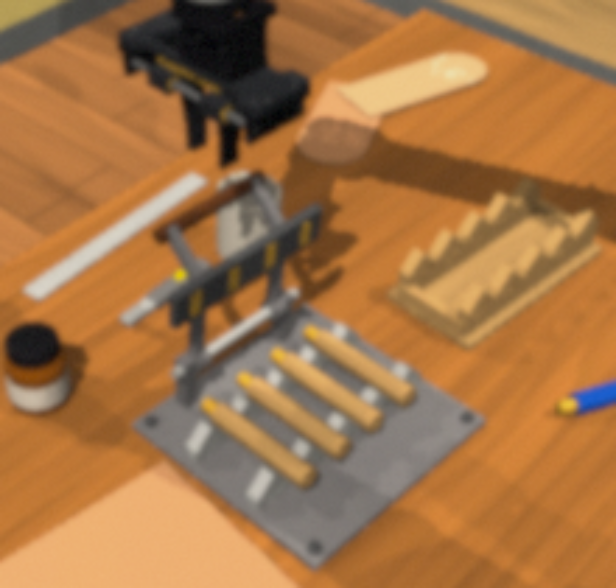

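{"api": "play_rows", "payload": {"translation": [[4.9,-0.4,-8.8],[4.0,-0.4,-9.2],[3.1,-0.4,-9.6],[2.1,-0.4,-9.9],[1.1,-0.4,-10.0],[0.1,-0.4,-10.1],[-0.9,-0.4,-10.0],[-1.9,-0.4,-9.9],[-2.8,-0.4,-9.7],[-3.8,-0.4,-9.3]], "turn": [[0,-0.099,0],[0,-0.099,0],[0,-0.099,0],[0,-0.099,0],[0,-0.099,0],[0,-0.099,0],[0,-0.099,0],[0,-0.099,0],[0,-0.099,0],[0,-0.099,0]], "fingers": [-0.2,-0.2,-0.2,-0.2,0,0,0,0,0,0]}}

```text
time: 48.62
position: [0.544, -0.0336, 0.2874]
tool_rot: [-1.514, 0.496, -0.494]
ft_force: [-0.1, -0.2, 0.5]
grip_width: 0.502
```

{"api": "play_rows", "payload": {"translation": [[-4.7,-0.4,-8.9],[-5.5,-0.4,-8.4],[-6.3,-0.4,-7.8],[-7.1,-0.4,-7.2],[-7.8,-0.4,-6.4],[-8.4,-0.4,-5.6],[0,0,0],[0,0,0],[0,0,0],[0,0,0]], "turn": [[0,-0.099,0],[0,-0.099,0],[0,-0.099,0],[0,-0.099,0],[0,-0.099,0],[0,-0.099,0],[0,0,0],[0,0,0],[0,0,0],[0,0,0]], "fingers": [0,0,0,0,0,0,0,0,0,0]}}

```text
time: 49.45
position: [0.4907, -0.0592, 0.2905]
tool_rot: [-1.569, 0.034, -0.034]
ft_force: [-0.5, -0.2, 0.6]
grip_width: 0.5
```

```bash
python3 -c "
from h import *
snap('w22',(100,60,500,260),2)
plan((.4868,-.0629,.031),-.052,20)
"
```

```text
t 49.5 p [ 0.4907 -0.0591  0.2905] yaw -0.0429 tooly [ 0.     0.001 -1.   ] F [-0.8 -0.1 -0.6] g 0.499 q [ 1.43 -0.   -1.34  1.69 -0.01  1.46  1.62]
per row mm 13.0 turn/row [-0.0, 0.0, -0.0]
[[-0.2,13.0,-0.2],[-0.2,13.0,-0.2],[-0.2,13.0,-0.2],[-0.2,13.0,-0.2],[-0.2,13.0,-0.2],[-0.2,13.0,-0.2],[-0.2,13.0,-0.2],[-0.2,13.0,-0.2],[-0.2,13.0,-0.2],[-0.2,13.0,-0.2]]
[[-0.2,13.0,-0.2],[-0.2,13.0,-0.2],[-0.2,13.0,-0.2],[-0.2,13.0,-0.2],[-0.2,13.0,-0.2],[-0.2,13.0,-0.2],[-0.2,13.0,-0.2],[-0.2,13.0,-0.2],[-0.2,13.0,-0.2],[-0.2,13.0,-0.2]]
```

View pics/w22c.png

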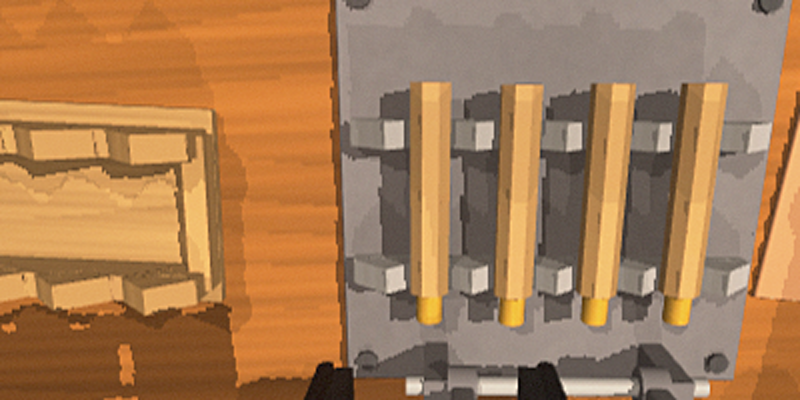

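{"api": "play_rows", "payload": {"translation": [[-0.2,13,-0.2],[-0.2,13,-0.2],[-0.2,13,-0.2],[-0.2,13,-0.2],[-0.2,13,-0.2],[-0.2,13,-0.2],[-0.2,13,-0.2],[-0.2,13,-0.2],[-0.2,13,-0.2],[-0.2,13,-0.2]], "turn": [[0,0,0],[0,0,0],[0,0,0],[0,0,0],[0,0,0],[0,0,0],[0,0,0],[0,0,0],[0,0,0],[0,0,0]], "fingers": [0,0,0,0,0,0,0,0,0,0]}}

```text
time: 50.33
position: [0.4883, -0.0616, 0.1592]
tool_rot: [-1.57, 0.034, -0.033]
ft_force: [0.1, -0.3, 0.1]
grip_width: 0.5
```

```bash
python3 -c "
from h import *
st()
for x0,x1 in ((430,431),(522,512),(614,597),(706,678)):
    B=up('w22',[(x0,83),(x1,296)],2,100,60,.05)[:,:2]; u=B[1]-B[0];L=np.linalg.norm(u);m=B[0]+u/L*.075
    d=m-[.4905,.0183]; c,s=np.cos(.048),np.sin(.048); print(L.round(3),m.round(4),'local',(d[0]*c-d[1]*s).round(4),(d[0]*s+d[1]*c).round(4))
plan((.4868,-.0629,.031),-.052,10)
"
```

```text
t 50.33 p [ 0.4883 -0.0616  0.1592] yaw -0.0428 tooly [-0.  0. -1.] F [ 0.1 -0.3  0.1] g 0.5 q [ 1.29  0.19 -1.3   1.88  0.19  1.21  1.45]
0.129 [ 0.4877 -0.0615] local 0.0011 -0.0799
0.129 [ 0.49   -0.0099] local 0.0008 -0.0281
0.128 [0.4923 0.0433] local 0.0006 0.0251
0.128 [0.4945 0.095 ] local 0.0003 0.0768
per row mm 12.8 turn/row [-0.0, 0.001, -0.0]
[[-0.1,12.8,-0.1],[-0.1,12.8,-0.1],[-0.1,12.8,-0.1],[-0.1,12.8,-0.1],[-0.1,12.8,-0.1],[-0.1,12.8,-0.1],[-0.1,12.8,-0.1],[-0.1,12.8,-0.1],[-0.1,12.8,-0.1],[-0.1,12.8,-0.1]]
```

{"api": "play_rows", "payload": {"translation": [[-0.1,12.8,-0.1],[-0.1,12.8,-0.1],[-0.1,12.8,-0.1],[-0.1,12.8,-0.1],[-0.1,12.8,-0.1],[-0.1,12.8,-0.1],[-0.1,12.8,-0.1],[-0.1,12.8,-0.1],[-0.1,12.8,-0.1],[-0.1,12.8,-0.1]], "turn": [[0,0.001,0],[0,0.001,0],[0,0.001,0],[0,0.001,0],[0,0.001,0],[0,0.001,0],[0,0.001,0],[0,0.001,0],[0,0,0],[0,0,0]], "fingers": [0,0,0,0,0,0,0,0,0,0]}}

```text
time: 51.17
position: [0.4873, -0.0625, 0.0313]
tool_rot: [-1.57, 0.04, -0.04]
ft_force: [0.6, -0.9, -0.3]
grip_width: 0.496
```

{"api": "play_rows", "payload": {"translation": [[0,0,0],[0,0,0],[0,0,0],[0,0,0],[0,0,0],[0,-21,0],[0,-21,0],[0,-21,0],[0,-21,0],[0,-21,0]], "turn": [[0,0,0],[0,0,0],[0,0,0],[0,0,0],[0,0,0],[0,0,0],[0,0,0],[0,0,0],[0,0,0],[0,0,0]], "fingers": [-1,-1,-1,-1,-1,-1,-1,-1,-1,-1]}}

```text
time: 52.0
position: [0.4872, -0.0625, 0.1388]
tool_rot: [-1.571, 0.04, -0.04]
ft_force: [-0.7, -0.0, -1.8]
grip_width: 0.272
```

```bash
python3 -c "
from h import *
ctrl.get_image('wrist');st()
plan((.472,-.415,.145),-.08,18)
"
```

```text
t 52.05 p [ 0.49   -0.0624  0.1425] yaw -0.05 tooly [ 0.006 -0.003 -1.   ] F [2.  0.5 2.4] g 0.273 q [ 1.26  0.21 -1.28  1.91  0.22  1.18  1.42]
per row mm 19.6 turn/row [0.0, 0.002, 0.0]
[[-0.0,-0.1,-19.6],[0.0,-0.1,-19.6],[0.1,-0.1,-19.6],[0.1,-0.1,-19.6],[0.1,-0.1,-19.6],[0.2,-0.1,-19.6],[0.2,-0.1,-19.6],[0.3,-0.1,-19.6],[0.3,-0.1,-19.6],[0.3,-0.1,-19.6]]
[[0.4,-0.1,-19.6],[0.4,-0.1,-19.6],[0.5,-0.1,-19.6],[0.5,-0.1,-19.6],[0.5,-0.1,-19.6],[0.6,-0.1,-19.6],[0.6,-0.1,-19.6],[0.7,-0.1,-19.6]]
```

{"api": "play_rows", "payload": {"translation": [[0,-0.3,-19.6],[0,-0.3,-19.6],[0.1,-0.3,-19.6],[0.1,-0.3,-19.6],[0.1,-0.3,-19.6],[0.2,-0.3,-19.6],[0.2,-0.3,-19.6],[0.3,-0.3,-19.6],[0.3,-0.3,-19.6],[0.3,-0.3,-19.6]], "turn": [[0,0.002,0],[0,0.002,0],[0,0.002,0],[0,0.002,0],[0,0.002,0],[0,0.002,0],[0,0.002,0],[0,0.002,0],[0,0.002,0],[0,0.002,0]], "fingers": [-1,-1,-1,-1,-1,-1,-1,-1,-1,-1]}}

```text
time: 52.88
position: [0.477, -0.2601, 0.1407]
tool_rot: [-1.57, 0.056, -0.056]
ft_force: [-0.4, 0.6, -0.2]
grip_width: 0.272
```

{"api": "play_rows", "payload": {"translation": [[0.4,-0.3,-19.6],[0.4,-0.3,-19.6],[0.5,-0.3,-19.6],[0.5,-0.3,-19.6],[0.5,-0.3,-19.6],[0,0,0],[0,0,0],[0,0,0],[0,0,0],[0,0,0]], "turn": [[0,0.002,0],[0,0.002,0],[0,0.002,0],[0,0.002,0],[0,0.002,0],[0,0,0],[0,0,0],[0,0,0],[0,0,0],[0,0,0]], "fingers": [-1,-1,-1,-1,-1,-1,-1,-1,-1,-1]}}

```text
time: 53.72
position: [0.4725, -0.3551, 0.1423]
tool_rot: [-1.57, 0.062, -0.062]
ft_force: [-0.2, -0.4, -0.8]
grip_width: 0.271
```

```bash
python3 -c "
from h import *
snap('w23',(150,80,480,270),2.4)
a=ctrl.get_image('top');cv2.imwrite('pics/t23.png',cv2.resize(a[150:260,370:510],None,fx=5,fy=5))
"
```

```text
t 53.77 p [ 0.4725 -0.3553  0.1423] yaw -0.0791 tooly [-0. -0. -1.] F [ 1.1 -0.5 -1.4] g 0.272 q [ 1.45  0.45 -1.07  1.68  0.41  1.26  1.79]
```

View pics/w23c.png

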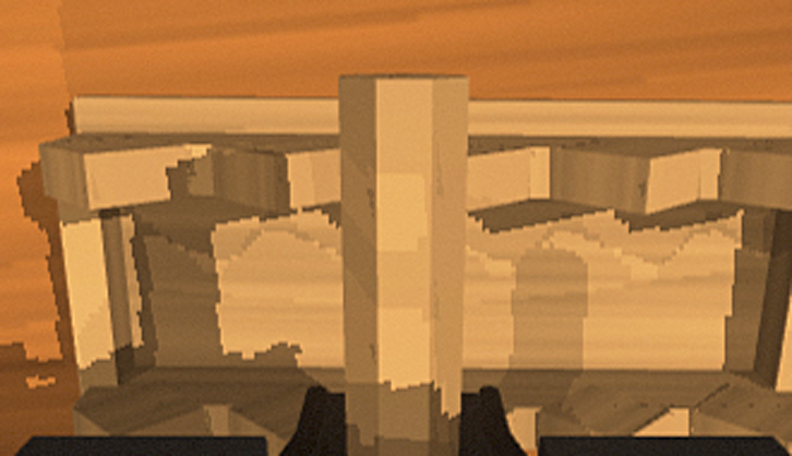

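```bash
python3 -c "
from h import *
a=cv2.imread('pics/w23.png');cv2.imwrite('pics/w23d.png',cv2.resize(a[100:280,330:530],None,fx=4,fy=3.3,interpolation=cv2.INTER_CUBIC))
Q=up('w23',[(87,180),(646,185)],2.4,150,80,.073);print(Q, np.linalg.norm(Q[0]-Q[1]))
"
```

```text
[[ 0.42119563 -0.44165283  0.073     ]
 [ 0.43519916 -0.28163888  0.073     ]] 0.16062553949681227
```

View pics/w23d.png

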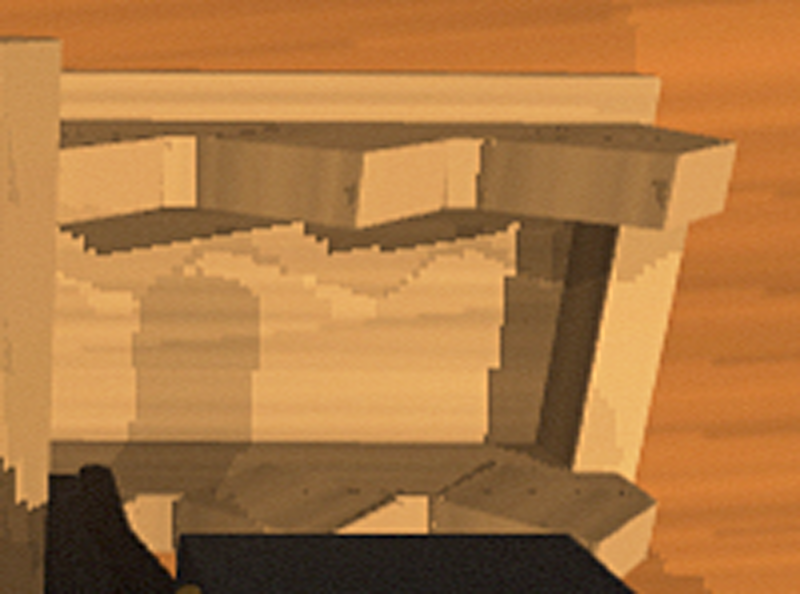

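View pics/t23.png

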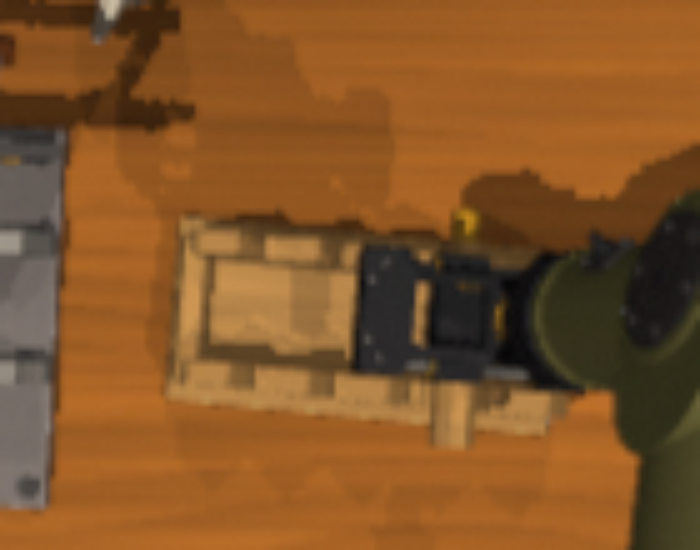

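```bash
python3 -c "
from h import *
c=json.load(open('pics/w23.json'))
Q=ray('w',[(150+87/2.4,80+180/2.4),(419.6,157.3),(498.2,156.1)],.073,c);print(Q)
t,th,e=rowsfit([(-.045,-.108),(-.045,.054),(-.045,.108)],Q);print(t,th,e)
for y in (-.081,-.027,.027,.081): print((t+[-np.sin(th)*y,np.cos(th)*y]).round(4))
"
```

```text
[[ 0.42119563 -0.44165283  0.073     ]
 [ 0.43537334 -0.28133925  0.073     ]
 [ 0.43877128 -0.22741317  0.073     ]]
[ 0.47512598 -0.3384843 ] -0.08331835253507434 0.0007118330718056676
[ 0.4684 -0.4192]
[ 0.4729 -0.3654]
[ 0.4774 -0.3116]
[ 0.4819 -0.2578]
```

```bash
python3 -c "
from h import *
plan((.4684,-.4192,.14),-.083,4)
plan((.4684,-.4192,.0565),-.083,8,start=((.4684,-.4192,.14),-.083))
"
```

```text
per row mm 16.0 turn/row [0.0, 0.001, -0.0]
[[0.3,0.6,-16.0],[0.3,0.6,-16.0],[0.3,0.6,-16.0],[0.3,0.6,-16.0]]
per row mm 10.4 turn/row [0.0, 0.0, 0.0]
[[0.0,10.4,0.0],[0.0,10.4,0.0],[0.0,10.4,0.0],[0.0,10.4,0.0],[0.0,10.4,0.0],[0.0,10.4,0.0],[0.0,10.4,0.0],[0.0,10.4,0.0]]
```

{"api": "play_rows", "payload": {"translation": [[0.3,0,-16],[0.3,0,-16],[0.3,0,-16],[0.3,0,-16],[0,9,0],[0,9,0],[0,9,0],[0,0,0],[0,0,0],[0,0,0]], "turn": [[0,0.001,0],[0,0.001,0],[0,0.001,0],[0,0.001,0],[0,0,0],[0,0,0],[0,0,0],[0,0,0],[0,0,0],[0,0,0]], "fingers": [-1,-1,-1,-1,-1,-1,-1,-1,-1,-1]}}

```text
time: 54.65
position: [0.4684, -0.4192, 0.1152]
tool_rot: [-1.57, 0.066, -0.065]
ft_force: [-0.2, 0.0, -0.2]
grip_width: 0.274
```

```bash
python3 -c "
from h import *
st();plan((.4684,-.4192,.0565),-.083,6)
snap('w24',(100,60,500,260),2)
"
```

```text
t 54.65 p [ 0.4684 -0.4192  0.1152] yaw -0.0834 tooly [-0.  0. -1.] F [-0.2  0.  -0.2] g 0.274 q [ 1.44  0.55 -1.01  1.61  0.48  1.25  1.84]
per row mm 9.8 turn/row [-0.0, -0.0, -0.0]
[[-0.0,9.8,-0.0],[-0.0,9.8,-0.0],[-0.0,9.8,-0.0],[-0.0,9.8,-0.0],[-0.0,9.8,-0.0],[-0.0,9.8,-0.0]]
t 54.7 p [ 0.4686 -0.4195  0.1155] yaw -0.0836 tooly [ 0. -0. -1.] F [ 0.2 -0.2 -1. ] g 0.271 q [ 1.44  0.55 -1.01  1.61  0.48  1.25  1.84]
```

View pics/w24c.png

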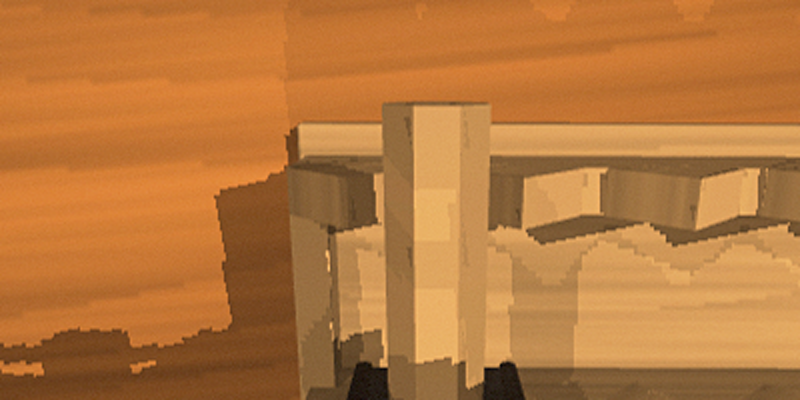

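{"api": "play_rows", "payload": {"translation": [[0,9.8,0],[0,9.8,0],[0,9.8,0],[0,9.8,0],[0,9.8,0],[0,9.8,0],[0,0,0],[0,0,0],[0,0,0],[0,0,0]], "turn": [[0,0,0],[0,0,0],[0,0,0],[0,0,0],[0,0,0],[0,0,0],[0,0,0],[0,0,0],[0,0,0],[0,0,0]], "fingers": [-1,-1,-1,-1,-1,-1,-1,-1,-1,-1]}}

```text
time: 55.53
position: [0.4682, -0.4197, 0.0559]
tool_rot: [-1.569, 0.066, -0.066]
ft_force: [0.4, 0.1, -0.8]
grip_width: 0.274
```

{"api": "play_rows", "payload": {"translation": [[0,0,0],[0,0,0],[0,0,0],[0,0,0],[0,0,0],[0,0,0],[0,-20,0],[0,-20,0],[0,-20,0],[0,-20,0]], "turn": [[0,0,0],[0,0,0],[0,0,0],[0,0,0],[0,0,0],[0,0,0],[0,0,0],[0,0,0],[0,0,0],[0,0,0]], "fingers": [-0.1,-0.1,-0.1,-0.1,-0.1,0,0,0,0,0]}}

```text
time: 56.37
position: [0.468, -0.4199, 0.1372]
tool_rot: [-1.57, 0.067, -0.066]
ft_force: [0.4, -0.6, 0.2]
grip_width: 0.498
```

```bash
python3 -c "
from h import *
st()
snap('w25',(100,60,500,260),2)
plan((.49,-.0099,.12),-.05,20)
"
```

```text
t 56.37 p [ 0.468  -0.4199  0.1372] yaw -0.0846 tooly [-0.  0. -1.] F [ 0.4 -0.6  0.2] g 0.498 q [ 1.45  0.53 -1.02  1.59  0.46  1.29  1.85]
t 56.42 p [ 0.4702 -0.4211  0.1416] yaw -0.0847 tooly [ 0.004 -0.004 -1.   ] F [ 1.8 -0.5  3. ] g 0.497 q [ 1.45  0.53 -1.02  1.58  0.46  1.29  1.85]
per row mm 20.6 turn/row [0.0, -0.002, 0.0]
[[-0.8,1.0,20.6],[-0.7,1.0,20.6],[-0.7,1.0,20.6],[-0.6,1.0,20.6],[-0.6,1.0,20.6],[-0.6,1.0,20.6],[-0.5,1.0,20.6],[-0.5,1.0,20.6],[-0.4,1.0,20.6],[-0.4,1.0,20.6]]
[[-0.3,1.0,20.6],[-0.3,1.0,20.6],[-0.3,1.0,20.6],[-0.2,1.0,20.6],[-0.2,1.0,20.6],[-0.1,1.0,20.6],[-0.1,1.0,20.6],[-0.1,1.0,20.6],[-0.0,1.0,20.6],[0.0,1.0,20.6]]
```

View pics/w25c.png

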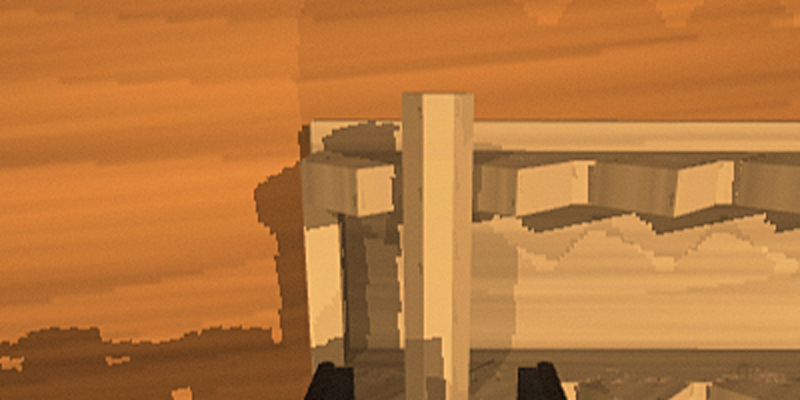

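{"api": "play_rows", "payload": {"translation": [[-0.8,0.8,20.6],[-0.7,0.8,20.6],[-0.7,0.8,20.6],[-0.6,0.8,20.6],[-0.6,0.8,20.6],[-0.6,0.8,20.6],[-0.5,0.8,20.6],[-0.5,0.8,20.6],[-0.4,0.8,20.6],[-0.4,0.8,20.6]], "turn": [[0,-0.002,0],[0,-0.002,0],[0,-0.002,0],[0,-0.002,0],[0,-0.002,0],[0,-0.002,0],[0,-0.002,0],[0,-0.002,0],[0,-0.002,0],[0,-0.002,0]], "fingers": [0,0,0,0,0,0,0,0,0,0]}}

```text
time: 57.25
position: [0.4779, -0.2124, 0.1283]
tool_rot: [-1.57, 0.051, -0.051]
ft_force: [0.3, 1.0, -0.7]
grip_width: 0.502
```

{"api": "play_rows", "payload": {"translation": [[-0.3,1.0,24],[-0.3,1.0,24],[-0.3,1.0,24],[-0.2,1.0,24],[-0.2,1.0,24],[-0.1,1.0,24],[-0.1,1.0,24],[-0.1,1.0,20],[0,1.0,10],[0,1.0,5]], "turn": [[0,-0.002,0],[0,-0.002,0],[0,-0.002,0],[0,-0.002,0],[0,-0.002,0],[0,-0.002,0],[0,-0.002,0],[0,-0.002,0],[0,0,0],[0,0,0]], "fingers": [0,0,0,0,0,0,0,0,0,0]}}

```text
time: 58.08
position: [0.4878, -0.0092, 0.1184]
tool_rot: [-1.571, 0.036, -0.036]
ft_force: [0.4, -0.5, 0.0]
grip_width: 0.502
```

```bash
python3 -c "
from h import *
ctrl.get_image('top');ctrl.get_image('top');ctrl.get_image('top')
snap('w26',(0,0,640,400),1)
plan((.4895,-.0095,.031),-.05,8)
"
```

```text
t 58.28 p [ 0.4879 -0.0126  0.1182] yaw -0.0502 tooly [-0.    -0.001 -1.   ] F [ 0.1 -0.1 -1.1] g 0.493 q [ 1.14  0.24 -1.27  1.94  0.25  1.14  1.29]
per row mm 10.9 turn/row [0.0, -0.0, -0.0]
[[0.2,10.9,0.4],[0.2,10.9,0.4],[0.2,10.9,0.4],[0.2,10.9,0.4],[0.2,10.9,0.4],[0.2,10.9,0.4],[0.2,10.9,0.4],[0.2,10.9,0.4]]
```

View pics/w26.png

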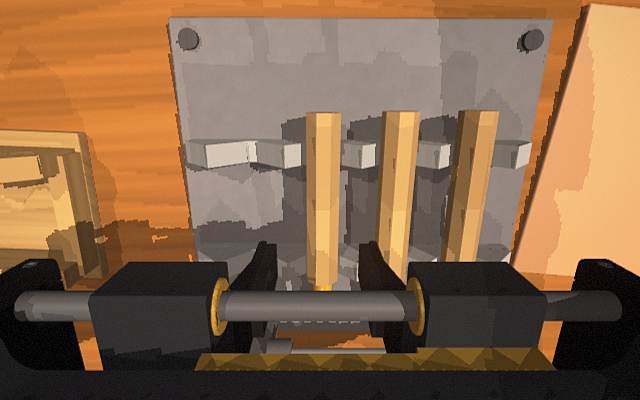

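{"api": "play_rows", "payload": {"translation": [[0.2,10.9,0.4],[0.2,10.9,0.4],[0.2,10.9,0.4],[0.2,10.9,0.4],[0.2,10.9,0.4],[0.2,10.9,0.4],[0.2,10.9,0.4],[0.2,10.9,0.4],[0,0,0],[0,0,0]], "turn": [[0,0,0],[0,0,0],[0,0,0],[0,0,0],[0,0,0],[0,0,0],[0,0,0],[0,0,0],[0,0,0],[0,0,0]], "fingers": [0,0,0,0,0,0,0,0,0,0]}}

```text
time: 59.12
position: [0.4892, -0.008, 0.0305]
tool_rot: [-1.57, 0.039, -0.037]
ft_force: [0.6, 0.4, -0.1]
grip_width: 0.497
```

{"api": "play_rows", "payload": {"translation": [[0,0,0],[0,0,0],[0,0,0],[0,0,0],[0,0,0],[0,0,0],[0,-21,0],[0,-21,0],[0,-21,0],[0,-21,0]], "turn": [[0,0,0],[0,0,0],[0,0,0],[0,0,0],[0,0,0],[0,0,0],[0,0,0],[0,0,0],[0,0,0],[0,0,0]], "fingers": [-1,-1,-1,-1,-1,-1,-1,-1,-1,-1]}}

```text
time: 59.95
position: [0.4892, -0.0082, 0.1157]
tool_rot: [-1.57, 0.039, -0.037]
ft_force: [0.6, -1.5, -0.3]
grip_width: 0.271
```

```bash
python3 -c "
from h import *
st();ctrl.get_image('wrist');st()
plan((.4729,-.3654,.14),-.083,18)
"
```

```text
t 59.95 p [ 0.4892 -0.0082  0.1157] yaw -0.0483 tooly [-0.001  0.    -1.   ] F [ 0.6 -1.5 -0.3] g 0.271 q [ 1.12  0.25 -1.26  1.94  0.26  1.14  1.28]
t 60.0 p [ 0.492  -0.0078  0.1194] yaw -0.0479 tooly [ 0.005 -0.001 -1.   ] F [2.1 1.4 1.3] g 0.269 q [ 1.12  0.25 -1.27  1.94  0.26  1.14  1.28]
per row mm 19.9 turn/row [0.0, 0.002, 0.0]
[[-0.1,-1.1,-19.9],[-0.1,-1.1,-19.9],[-0.0,-1.1,-19.9],[0.0,-1.1,-19.9],[0.1,-1.1,-19.9],[0.1,-1.1,-19.9],[0.1,-1.1,-19.9],[0.2,-1.1,-19.9],[0.2,-1.1,-19.9],[0.3,-1.1,-19.9]]
[[0.3,-1.1,-19.9],[0.3,-1.1,-19.9],[0.4,-1.1,-19.9],[0.4,-1.1,-19.9],[0.5,-1.1,-19.9],[0.5,-1.1,-19.9],[0.5,-1.1,-19.9],[0.6,-1.1,-19.9]]
```

{"api": "play_rows", "payload": {"translation": [[-0.1,-2.5,-19.9],[-0.1,-2.5,-19.9],[0,-2.5,-19.9],[0,-2.5,-19.9],[0.1,-2.5,-19.9],[0.1,-2.5,-19.9],[0.1,-2.5,-19.9],[0.2,-2.5,-19.9],[0.2,-2.5,-19.9],[0.3,-2.5,-19.9]], "turn": [[0,0.002,0],[0,0.002,0],[0,0.002,0],[0,0.002,0],[0,0.002,0],[0,0.002,0],[0,0.002,0],[0,0.002,0],[0,0.002,0],[0,0.002,0]], "fingers": [-1,-1,-1,-1,-1,-1,-1,-1,-1,-1]}}

```text
time: 60.83
position: [0.4785, -0.2081, 0.1399]
tool_rot: [-1.57, 0.055, -0.054]
ft_force: [0.8, -0.0, -1.2]
grip_width: 0.27
```

{"api": "play_rows", "payload": {"translation": [[0.3,0,-22],[0.3,0,-22],[0.4,0,-22],[0.4,0,-22],[0.5,0,-22],[0.5,0,-22],[0.5,0,-17],[0.3,0,-10],[0,0,0],[0,0,0]], "turn": [[0,0.002,0],[0,0.002,0],[0,0.002,0],[0,0.002,0],[0,0.002,0],[0,0.002,0],[0,0.002,0],[0,0.002,0],[0,0,0],[0,0,0]], "fingers": [-1,-1,-1,-1,-1,-1,-1,-1,-1,-1]}}

```text
time: 61.67
position: [0.4704, -0.3652, 0.1399]
tool_rot: [-1.568, 0.067, -0.067]
ft_force: [0.9, 0.5, 0.1]
grip_width: 0.274
```

```bash
python3 -c "
from h import *
ctrl.get_image('top');ctrl.get_image('top')
snap('w27',(0,0,640,400),1)
plan((.4729,-.3654,.0565),-.083,8)
"
```

```text
t 61.82 p [ 0.4708 -0.364   0.1403] yaw -0.0822 tooly [ 0.  0. -1.] F [-0.2  0.5 -1.7] g 0.273 q [ 1.45  0.46 -1.06  1.67  0.42  1.26  1.79]
per row mm 10.5 turn/row [-0.0, 0.0, -0.0]
[[0.3,10.5,-0.2],[0.3,10.5,-0.2],[0.3,10.5,-0.2],[0.3,10.5,-0.2],[0.3,10.5,-0.2],[0.3,10.5,-0.2],[0.3,10.5,-0.2],[0.3,10.5,-0.2]]
```

View pics/w27.png

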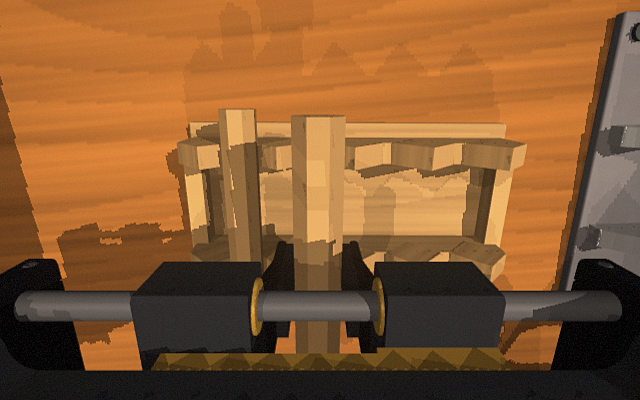

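{"api": "play_rows", "payload": {"translation": [[0.3,10.5,-0.2],[0.3,10.5,-0.2],[0.3,10.5,-0.2],[0.3,10.5,-0.2],[0.3,10.5,-0.2],[0.3,10.5,-0.2],[0.3,10.5,-0.2],[0.3,10.5,-0.2],[0,0,0],[0,0,0]], "turn": [[0,0,0],[0,0,0],[0,0,0],[0,0,0],[0,0,0],[0,0,0],[0,0,0],[0,0,0],[0,0,0],[0,0,0]], "fingers": [-1,-1,-1,-1,-1,-1,-1,-1,-1,-1]}}

```text
time: 62.65
position: [0.4728, -0.3662, 0.0554]
tool_rot: [-1.568, 0.066, -0.066]
ft_force: [-0.6, 2.8, 0.2]
grip_width: 0.279
```

{"api": "play_rows", "payload": {"translation": [[0,0,0],[0,0,0],[0,0,0],[0,0,0],[0,0,0],[0,0,0],[0,-20,0],[0,-20,0],[0,-20,0],[0,-20,0]], "turn": [[0,0,0],[0,0,0],[0,0,0],[0,0,0],[0,0,0],[0,0,0],[0,0,0],[0,0,0],[0,0,0],[0,0,0]], "fingers": [-0.1,-0.1,-0.1,-0.1,-0.1,0,0,0,0,0]}}

```text
time: 63.48
position: [0.4724, -0.3676, 0.137]
tool_rot: [-1.57, 0.067, -0.066]
ft_force: [0.5, -0.9, 0.2]
grip_width: 0.499
```

```bash
python3 -c "
from h import *
ctrl.get_image('wrist');st()
plan((.4923,.0433,.12),-.05,20)
"
```

```text
t 63.53 p [ 0.4747 -0.3688  0.1413] yaw -0.0847 tooly [ 0.004 -0.004 -1.   ] F [ 1.7 -0.5  3.2] g 0.497 q [ 1.45  0.47 -1.06  1.66  0.42  1.26  1.79]
per row mm 20.7 turn/row [0.0, -0.002, 0.0]
[[-0.9,1.0,20.6],[-0.8,1.0,20.6],[-0.8,1.0,20.6],[-0.7,1.0,20.6],[-0.7,1.0,20.6],[-0.7,1.0,20.6],[-0.6,1.0,20.6],[-0.6,1.0,20.6],[-0.5,1.0,20.6],[-0.5,1.0,20.6]]
[[-0.5,1.0,20.6],[-0.4,1.0,20.6],[-0.4,1.0,20.6],[-0.3,1.0,20.6],[-0.3,1.0,20.6],[-0.3,1.0,20.6],[-0.2,1.0,20.6],[-0.2,1.0,20.6],[-0.1,1.0,20.6],[-0.1,1.0,20.6]]
```

{"api": "play_rows", "payload": {"translation": [[-0.8,0.8,20.6],[-0.7,0.8,20.6],[-0.7,0.8,20.6],[-0.6,0.8,20.6],[-0.6,0.8,20.6],[-0.6,0.8,20.6],[-0.5,0.8,20.6],[-0.5,0.8,20.6],[-0.4,0.8,20.6],[-0.4,0.8,20.6]], "turn": [[0,-0.002,0],[0,-0.002,0],[0,-0.002,0],[0,-0.002,0],[0,-0.002,0],[0,-0.002,0],[0,-0.002,0],[0,-0.002,0],[0,-0.002,0],[0,-0.002,0]], "fingers": [0,0,0,0,0,0,0,0,0,0]}}

```text
time: 64.37
position: [0.4823, -0.1598, 0.1281]
tool_rot: [-1.571, 0.051, -0.05]
ft_force: [0.5, 0.2, 0.6]
grip_width: 0.501
```

{"api": "play_rows", "payload": {"translation": [[-0.2,1.0,24],[-0.2,1.0,24],[-0.2,1.0,24],[-0.1,1.0,24],[-0.1,1.0,24],[0,1.0,24],[0,1.0,24],[0,1.0,20],[0,1.0,12],[0,1.0,6]], "turn": [[0,-0.002,0],[0,-0.002,0],[0,-0.002,0],[0,-0.002,0],[0,-0.002,0],[0,-0.002,0],[0,-0.002,0],[0,-0.002,0],[0,0,0],[0,0,0]], "fingers": [0,0,0,0,0,0,0,0,0,0]}}

```text
time: 65.2
position: [0.4928, 0.0472, 0.1182]
tool_rot: [-1.57, 0.035, -0.036]
ft_force: [0.6, -0.2, -0.3]
grip_width: 0.496
```

```bash
python3 -c "
from h import *
ctrl.get_image('top');ctrl.get_image('top');ctrl.get_image('top')
snap('w28',(0,0,640,400),1)
plan((.492,.0440,.031),-.05,8)
"
```

```text
t 65.4 p [0.4932 0.0433 0.118 ] yaw -0.0492 tooly [-0.    -0.001 -1.   ] F [-0.9 -0.2  0.1] g 0.499 q [ 1.    0.27 -1.26  1.93  0.28  1.15  1.16]
per row mm 10.9 turn/row [0.0, 0.0, -0.0]
[[-0.1,10.9,0.1],[-0.1,10.9,0.1],[-0.1,10.9,0.1],[-0.1,10.9,0.1],[-0.1,10.9,0.1],[-0.1,10.9,0.1],[-0.1,10.9,0.1],[-0.1,10.9,0.1]]
```

View pics/w28.png

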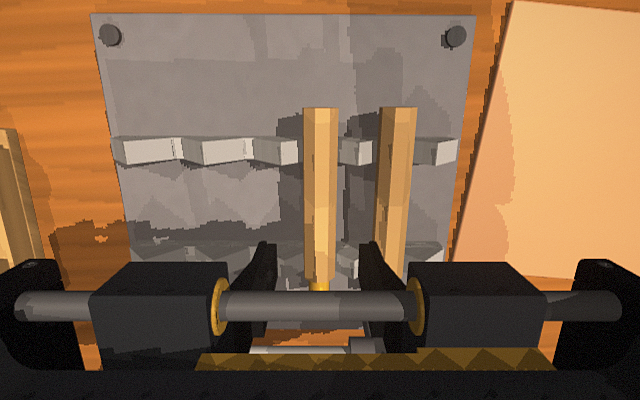

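{"api": "play_rows", "payload": {"translation": [[-0.1,10.9,0.1],[-0.1,10.9,0.1],[-0.1,10.9,0.1],[-0.1,10.9,0.1],[-0.1,10.9,0.1],[-0.1,10.9,0.1],[-0.1,10.9,0.1],[-0.1,10.9,0.1],[0,0,0],[0,0,0]], "turn": [[0,0,0],[0,0,0],[0,0,0],[0,0,0],[0,0,0],[0,0,0],[0,0,0],[0,0,0],[0,0,0],[0,0,0]], "fingers": [0,0,0,0,0,0,0,0,0,0]}}

```text
time: 66.23
position: [0.492, 0.0451, 0.0303]
tool_rot: [-1.57, 0.039, -0.037]
ft_force: [0.3, 0.4, 0.7]
grip_width: 0.498
```

{"api": "play_rows", "payload": {"translation": [[0,0,0],[0,0,0],[0,0,0],[0,0,0],[0,0,0],[0,0,0],[0,-21,0],[0,-21,0],[0,-21,0],[0,-21,0]], "turn": [[0,0,0],[0,0,0],[0,0,0],[0,0,0],[0,0,0],[0,0,0],[0,0,0],[0,0,0],[0,0,0],[0,0,0]], "fingers": [-1,-1,-1,-1,-1,-1,-1,-1,-1,-1]}}

```text
time: 67.07
position: [0.4919, 0.0444, 0.1154]
tool_rot: [-1.571, 0.039, -0.037]
ft_force: [0.5, 0.3, -1.0]
grip_width: 0.275
```

```bash
python3 -c "
from h import *
st();ctrl.get_image('wrist');st()
plan((.4774,-.3116,.14),-.083,18)
"
```

```text
t 67.07 p [0.4919 0.0444 0.1154] yaw -0.0486 tooly [-0.001 -0.001 -1.   ] F [ 0.5  0.3 -1. ] g 0.275 q [ 1.    0.27 -1.26  1.93  0.28  1.14  1.15]
t 67.12 p [0.4946 0.0451 0.1191] yaw -0.0481 tooly [ 0.005 -0.001 -1.   ] F [2.  1.2 1.1] g 0.278 q [ 1.    0.27 -1.26  1.92  0.28  1.14  1.15]
per row mm 19.9 turn/row [0.0, 0.002, 0.0]
[[0.0,-1.1,-19.8],[0.0,-1.1,-19.8],[0.1,-1.1,-19.8],[0.1,-1.1,-19.8],[0.2,-1.1,-19.8],[0.2,-1.1,-19.8],[0.2,-1.1,-19.8],[0.3,-1.1,-19.8],[0.3,-1.1,-19.8],[0.4,-1.1,-19.8]]
[[0.4,-1.1,-19.8],[0.4,-1.1,-19.8],[0.5,-1.1,-19.8],[0.5,-1.1,-19.8],[0.6,-1.1,-19.8],[0.6,-1.1,-19.8],[0.6,-1.1,-19.8],[0.7,-1.1,-19.8]]
```

{"api": "play_rows", "payload": {"translation": [[0.1,-2.5,-19.9],[0.1,-2.5,-19.9],[0.1,-2.5,-19.9],[0.1,-2.5,-19.9],[0.2,-2.5,-19.9],[0.2,-2.5,-19.9],[0.2,-2.5,-19.9],[0.3,-2.5,-19.9],[0.3,-2.5,-19.9],[0.4,-2.5,-19.9]], "turn": [[0,0.002,0],[0,0.002,0],[0,0.002,0],[0,0.002,0],[0,0.002,0],[0,0.002,0],[0,0.002,0],[0,0.002,0],[0,0.002,0],[0,0.002,0]], "fingers": [-1,-1,-1,-1,-1,-1,-1,-1,-1,-1]}}

```text
time: 67.95
position: [0.4822, -0.1554, 0.1395]
tool_rot: [-1.571, 0.055, -0.054]
ft_force: [-0.3, -0.7, -1.0]
grip_width: 0.271
```

{"api": "play_rows", "payload": {"translation": [[0.5,0,-22],[0.5,0,-22],[0.6,0,-22],[0.6,0,-22],[0.6,0,-22],[0.6,0,-22],[0.6,0,-17],[0.4,0,-9],[0,0,0],[0,0,0]], "turn": [[0,0.002,0],[0,0.002,0],[0,0.002,0],[0,0.002,0],[0,0.002,0],[0,0.002,0],[0,0.002,0],[0,0.002,0],[0,0,0],[0,0,0]], "fingers": [-1,-1,-1,-1,-1,-1,-1,-1,-1,-1]}}

```text
time: 68.78
position: [0.4758, -0.3112, 0.1398]
tool_rot: [-1.568, 0.066, -0.067]
ft_force: [0.3, 0.5, -1.5]
grip_width: 0.273
```

```bash
python3 -c "
from h import *
ctrl.get_image('top');ctrl.get_image('top')
snap('w29',(0,0,640,400),1)
plan((.4774,-.3116,.0565),-.083,8)
"
```

```text
t 68.93 p [ 0.4761 -0.3101  0.1401] yaw -0.0821 tooly [-0.  0. -1.] F [-0.3 -0.4 -0.2] g 0.274 q [ 1.44  0.4  -1.1   1.74  0.38  1.24  1.73]
per row mm 10.5 turn/row [-0.0, 0.0, -0.0]
[[0.2,10.5,-0.2],[0.2,10.5,-0.2],[0.2,10.5,-0.2],[0.2,10.5,-0.2],[0.2,10.5,-0.2],[0.2,10.5,-0.2],[0.2,10.5,-0.2],[0.2,10.5,-0.2]]
```

View pics/w29.png

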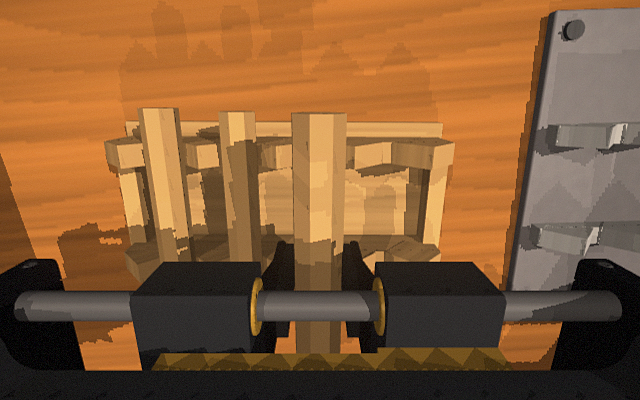

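{"api": "play_rows", "payload": {"translation": [[0.2,10.5,-0.2],[0.2,10.5,-0.2],[0.2,10.5,-0.2],[0.2,10.5,-0.2],[0.2,10.5,-0.2],[0.2,10.5,-0.2],[0.2,10.5,-0.2],[0.2,10.5,-0.2],[0,0,0],[0,0,0]], "turn": [[0,0,0],[0,0,0],[0,0,0],[0,0,0],[0,0,0],[0,0,0],[0,0,0],[0,0,0],[0,0,0],[0,0,0]], "fingers": [-1,-1,-1,-1,-1,-1,-1,-1,-1,-1]}}

```text
time: 69.77
position: [0.4773, -0.3124, 0.0552]
tool_rot: [-1.568, 0.066, -0.066]
ft_force: [0.2, 2.2, -0.0]
grip_width: 0.283
```

{"api": "play_rows", "payload": {"translation": [[0,0,0],[0,0,0],[0,0,0],[0,0,0],[0,0,0],[0,0,0],[0,-20,0],[0,-20,0],[0,-20,0],[0,-20,0]], "turn": [[0,0,0],[0,0,0],[0,0,0],[0,0,0],[0,0,0],[0,0,0],[0,0,0],[0,0,0],[0,0,0],[0,0,0]], "fingers": [-0.1,-0.1,-0.1,-0.1,-0.1,0,0,0,0,0]}}

```text
time: 70.6
position: [0.4769, -0.3136, 0.1368]
tool_rot: [-1.57, 0.067, -0.066]
ft_force: [-0.9, -1.0, 0.0]
grip_width: 0.493
```

```bash
python3 -c "
from h import *
ctrl.get_image('wrist');st()
plan((.4945,.097,.12),-.05,20)
"
```

```text
t 70.65 p [ 0.4792 -0.3146  0.1409] yaw -0.0846 tooly [ 0.004 -0.004 -1.   ] F [2.6 0.6 1.4] g 0.496 q [ 1.43  0.41 -1.09  1.73  0.38  1.24  1.73]
per row mm 20.6 turn/row [0.0, -0.002, 0.0]
[[-1.0,1.0,20.6],[-0.9,1.0,20.6],[-0.9,1.0,20.6],[-0.9,1.0,20.6],[-0.8,1.0,20.6],[-0.8,1.0,20.6],[-0.7,1.0,20.6],[-0.7,1.0,20.6],[-0.7,1.0,20.6],[-0.6,1.0,20.6]]
[[-0.6,1.0,20.6],[-0.5,1.0,20.6],[-0.5,1.0,20.6],[-0.4,1.0,20.6],[-0.4,1.0,20.6],[-0.4,1.0,20.6],[-0.3,1.0,20.6],[-0.3,1.0,20.6],[-0.2,1.0,20.6],[-0.2,1.0,20.6]]
```

{"api": "play_rows", "payload": {"translation": [[-0.9,0.8,20.6],[-0.9,0.8,20.6],[-0.8,0.8,20.6],[-0.8,0.8,20.6],[-0.7,0.8,20.6],[-0.7,0.8,20.6],[-0.6,0.8,20.6],[-0.6,0.8,20.6],[-0.6,0.8,20.6],[-0.5,0.8,20.6]], "turn": [[0,-0.002,0],[0,-0.002,0],[0,-0.002,0],[0,-0.002,0],[0,-0.002,0],[0,-0.002,0],[0,-0.002,0],[0,-0.002,0],[0,-0.002,0],[0,-0.002,0]], "fingers": [0,0,0,0,0,0,0,0,0,0]}}

```text
time: 71.48
position: [0.485, -0.1052, 0.1276]
tool_rot: [-1.571, 0.05, -0.049]
ft_force: [1.0, -0.8, 0.5]
grip_width: 0.501
```

{"api": "play_rows", "payload": {"translation": [[-0.3,1.0,24],[-0.3,1.0,24],[-0.3,1.0,24],[-0.2,1.0,24],[-0.2,1.0,24],[0,1.0,24],[0,1.0,24],[0,1.0,20],[0,1.0,12],[0,1.0,5]], "turn": [[0,-0.002,0],[0,-0.002,0],[0,-0.002,0],[0,-0.002,0],[0,-0.002,0],[0,-0.002,0],[0,-0.002,0],[0,-0.002,0],[0,0,0],[0,0,0]], "fingers": [0,0,0,0,0,0,0,0,0,0]}}

```text
time: 72.32
position: [0.4947, 0.1009, 0.1178]
tool_rot: [-1.57, 0.034, -0.034]
ft_force: [0.6, -0.7, -0.4]
grip_width: 0.501
```

```bash
python3 -c "
from h import *
ctrl.get_image('top');ctrl.get_image('top');ctrl.get_image('top')
snap('w30',(0,0,640,400),1)
plan((.4945,.0975,.031),-.05,8)
"
```

```text
t 72.52 p [0.4956 0.0965 0.1177] yaw -0.0488 tooly [-0.    -0.001 -1.   ] F [-0.6 -0.1  0.3] g 0.499 q [ 0.86  0.3  -1.24  1.9   0.31  1.16  1.03]
per row mm 10.8 turn/row [0.0, 0.0, -0.0]
[[-0.1,10.8,0.1],[-0.1,10.8,0.1],[-0.1,10.8,0.1],[-0.1,10.8,0.1],[-0.1,10.8,0.1],[-0.1,10.8,0.1],[-0.1,10.8,0.1],[-0.1,10.8,0.1]]
```

View pics/w30.png

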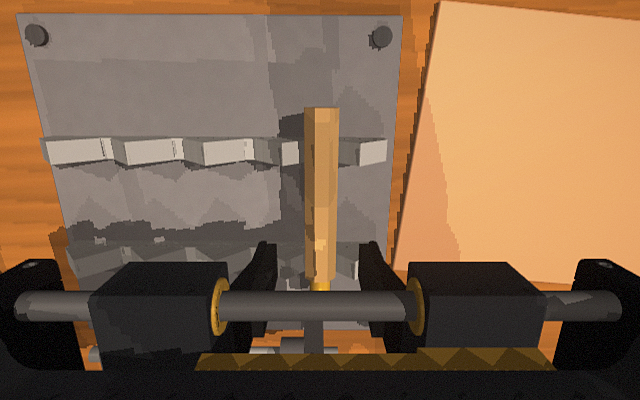

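{"api": "play_rows", "payload": {"translation": [[-0.1,10.8,0.1],[-0.1,10.8,0.1],[-0.1,10.8,0.1],[-0.1,10.8,0.1],[-0.1,10.8,0.1],[-0.1,10.8,0.1],[-0.1,10.8,0.1],[-0.1,10.8,0.1],[0,0,0],[0,0,0]], "turn": [[0,0,0],[0,0,0],[0,0,0],[0,0,0],[0,0,0],[0,0,0],[0,0,0],[0,0,0],[0,0,0],[0,0,0]], "fingers": [0,0,0,0,0,0,0,0,0,0]}}

```text
time: 73.35
position: [0.4947, 0.0981, 0.0309]
tool_rot: [-1.57, 0.039, -0.037]
ft_force: [1.0, 0.3, 0.4]
grip_width: 0.501
```

{"api": "play_rows", "payload": {"translation": [[0,0,0],[0,0,0],[0,0,0],[0,0,0],[0,0,0],[0,0,0],[0,-21,0],[0,-21,0],[0,-21,0],[0,-21,0]], "turn": [[0,0,0],[0,0,0],[0,0,0],[0,0,0],[0,0,0],[0,0,0],[0,0,0],[0,0,0],[0,0,0],[0,0,0]], "fingers": [-1,-1,-1,-1,-1,-1,-1,-1,-1,-1]}}

```text
time: 74.18
position: [0.4947, 0.0973, 0.1161]
tool_rot: [-1.572, 0.039, -0.037]
ft_force: [1.8, -0.1, 0.1]
grip_width: 0.275
```

```bash
python3 -c "
from h import *
st();ctrl.get_image('wrist');st()
plan((.4819,-.2578,.14),-.083,18)
"
```

```text
t 74.18 p [0.4947 0.0973 0.1161] yaw -0.0487 tooly [-0.001 -0.001 -1.   ] F [ 1.8 -0.1  0.1] g 0.275 q [ 0.86  0.3  -1.24  1.91  0.31  1.15  1.02]
t 74.23 p [0.4973 0.0983 0.1198] yaw -0.0484 tooly [ 0.005 -0.001 -1.   ] F [2.  2.4 1.1] g 0.269 q [ 0.86  0.3  -1.25  1.9   0.31  1.16  1.03]
per row mm 19.8 turn/row [0.0, 0.002, 0.0]
[[0.1,-1.1,-19.8],[0.1,-1.1,-19.8],[0.2,-1.1,-19.8],[0.2,-1.1,-19.8],[0.3,-1.1,-19.8],[0.3,-1.1,-19.8],[0.3,-1.1,-19.8],[0.4,-1.1,-19.8],[0.4,-1.1,-19.8],[0.5,-1.1,-19.8]]
[[0.5,-1.1,-19.8],[0.5,-1.1,-19.8],[0.6,-1.1,-19.8],[0.6,-1.1,-19.8],[0.7,-1.1,-19.8],[0.7,-1.1,-19.8],[0.7,-1.1,-19.8],[0.8,-1.1,-19.8]]
```

{"api": "play_rows", "payload": {"translation": [[0.2,-2.5,-19.9],[0.2,-2.5,-19.9],[0.2,-2.5,-19.9],[0.2,-2.5,-19.9],[0.3,-2.5,-19.9],[0.3,-2.5,-19.9],[0.3,-2.5,-19.9],[0.4,-2.5,-19.9],[0.4,-2.5,-19.9],[0.5,-2.5,-19.9]], "turn": [[0,0.002,0],[0,0.002,0],[0,0.002,0],[0,0.002,0],[0,0.002,0],[0,0.002,0],[0,0.002,0],[0,0.002,0],[0,0.002,0],[0,0.002,0]], "fingers": [-1,-1,-1,-1,-1,-1,-1,-1,-1,-1]}}

```text
time: 75.07
position: [0.486, -0.1026, 0.1404]
tool_rot: [-1.571, 0.055, -0.054]
ft_force: [-0.3, -0.0, 0.1]
grip_width: 0.27
```

{"api": "play_rows", "payload": {"translation": [[0.6,0,-22],[0.6,0,-22],[0.7,0,-22],[0.7,0,-22],[0.7,0,-22],[0.7,0,-22],[0.7,0,-17],[0.5,0,-9],[0,0,0],[0,0,0]], "turn": [[0,0.002,0],[0,0.002,0],[0,0.002,0],[0,0.002,0],[0,0.002,0],[0,0.002,0],[0,0.002,0],[0,0.002,0],[0,0,0],[0,0,0]], "fingers": [-1,-1,-1,-1,-1,-1,-1,-1,-1,-1]}}

```text
time: 75.9
position: [0.4801, -0.2581, 0.1404]
tool_rot: [-1.569, 0.067, -0.066]
ft_force: [0.2, 0.7, -0.2]
grip_width: 0.269
```

```bash
python3 -c "
from h import *
ctrl.get_image('top');ctrl.get_image('top')
snap('w31',(0,0,640,400),1)
plan((.4819,-.2578,.0565),-.083,8)
"
```

```text
t 76.05 p [ 0.4804 -0.2571  0.1407] yaw -0.0822 tooly [-0.  0. -1.] F [-0.3  1.2 -1. ] g 0.274 q [ 1.41  0.35 -1.13  1.79  0.33  1.22  1.67]
per row mm 10.5 turn/row [-0.0, 0.0, -0.0]
[[0.2,10.5,-0.1],[0.2,10.5,-0.1],[0.2,10.5,-0.1],[0.2,10.5,-0.1],[0.2,10.5,-0.1],[0.2,10.5,-0.1],[0.2,10.5,-0.1],[0.2,10.5,-0.1]]
```

View pics/w31.png

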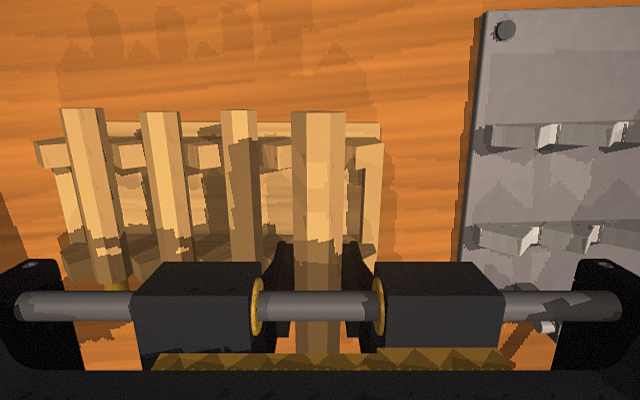

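{"api": "play_rows", "payload": {"translation": [[0.2,10.5,-0.1],[0.2,10.5,-0.1],[0.2,10.5,-0.1],[0.2,10.5,-0.1],[0.2,10.5,-0.1],[0.2,10.5,-0.1],[0.2,10.5,-0.1],[0.2,10.5,-0.1],[0,0,0],[0,0,0]], "turn": [[0,0,0],[0,0,0],[0,0,0],[0,0,0],[0,0,0],[0,0,0],[0,0,0],[0,0,0],[0,0,0],[0,0,0]], "fingers": [-1,-1,-1,-1,-1,-1,-1,-1,-1,-1]}}

```text
time: 76.88
position: [0.4817, -0.2589, 0.0558]
tool_rot: [-1.568, 0.066, -0.066]
ft_force: [-0.3, 1.7, -0.9]
grip_width: 0.276
```

{"api": "play_rows", "payload": {"translation": [[0,0,0],[0,0,0],[0,0,0],[0,0,0],[0,0,0],[0,0,0],[0,-22,0],[0,-22,0],[0,-22,0],[0,-22,0]], "turn": [[0,0,0],[0,0,0],[0,0,0],[0,0,0],[0,0,0],[0,0,0],[0,0,0],[0,0,0],[0,0,0],[0,0,0]], "fingers": [-0.1,-0.1,-0.1,-0.1,-0.1,0,0,0,0,0]}}

```text
time: 77.72
position: [0.4814, -0.2597, 0.1455]
tool_rot: [-1.57, 0.067, -0.066]
ft_force: [0.3, 0.5, 0.3]
grip_width: 0.501
```

{"api": "play_rows", "payload": {"translation": [[0,-15,-5],[0,-15,-10],[0,-15,-10],[0,-15,-10],[0,-15,-10],[0,-15,-10],[0,-15,-10],[0,-10,-5],[0,0,0],[0,0,0]], "turn": [[0,0,0],[0,0,0],[0,0,0],[0,0,0],[0,0,0],[0,0,0],[0,0,0],[0,0,0],[0,0,0],[0,0,0]], "fingers": [0,0,0,0,0,0,0,0,0,0]}}

```text
time: 78.55
position: [0.4758, -0.3293, 0.2595]
tool_rot: [-1.57, 0.066, -0.067]
ft_force: [-0.4, 0.4, 0.3]
grip_width: 0.5
```

```bash
python3 -c "
from h import *
ctrl.get_image('top');ctrl.get_image('top');ctrl.get_image('top')
snap('w32',(160,60,480,260),2.5)
a=ctrl.get_image('side');cv2.imwrite('pics/s32.png',cv2.resize(a[80:290,200:480],None,fx=2.8,fy=2.8))
a=ctrl.get_image('top');cv2.imwrite('pics/t32.png',a)
"
```

```text
t 78.75 p [ 0.4754 -0.3286  0.2586] yaw -0.0835 tooly [-0.001  0.001 -1.   ] F [0.4 0.4 0.2] g 0.501 q [ 1.48  0.33 -1.13  1.55  0.3   1.45  1.82]
```

View pics/w32c.png

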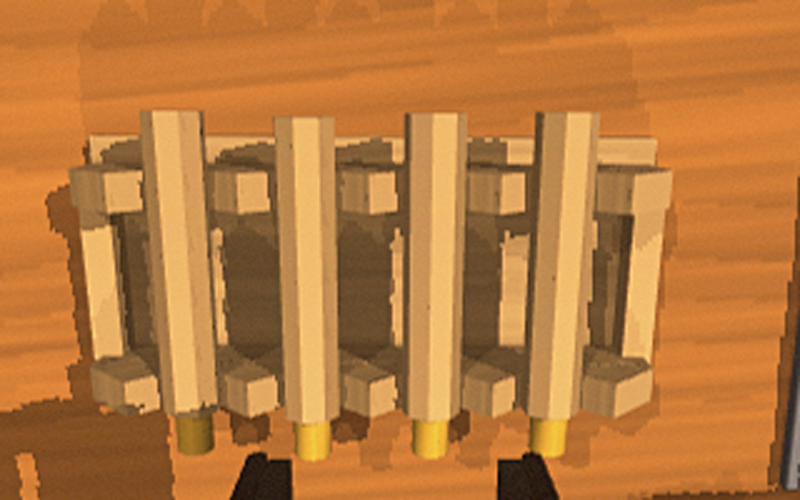

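View pics/s32.png

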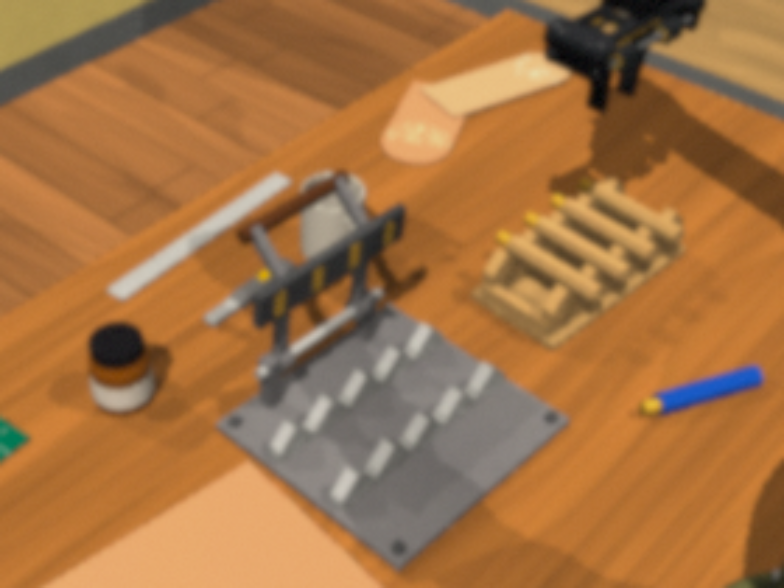

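View pics/t32.png

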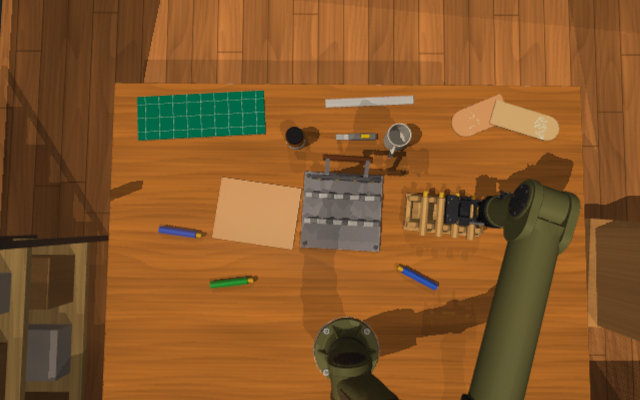

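```bash
python3 -c "
from h import *
for b,s in (((172,111),(186,412)),((304,118),(313,420)),((437,114),(431,418)),((568,113),(550,417))):
    B=up('w32',[b,s],2.5,160,60,.075)[:,:2]; u=B[1]-B[0];L=np.linalg.norm(u);m=B[0]+u/L*.075
    d=m-[.4751,-.3385]; c,q=np.cos(.083),np.sin(.083); print(L.round(3),'local',(d[0]*c-d[1]*q).round(4),(d[0]*q+d[1]*c).round(4),'yaw',(np.arctan2(u[1],u[0])+.083).round(3))
"
```

```text
0.127 local -0.0016 -0.0796 yaw -0.03
0.128 local 0.0011 -0.0254 yaw -0.001
0.129 local -0.0004 0.0269 yaw -0.005
0.129 local -0.0008 0.079 yaw 0.0
```

All four are seated and centred within about 2 mm, and the gripper is clear of everything. Handing in.

```bash
python3 -c "
from h import *
print(ctrl.close_job()); "
```

```text
the job is handed in; nothing more can be done
None
```

All four handles on the slab were pressed and marked in one stroke, then moved to the drying rack. I handed the job in at about 79 s of the 210 s allowed.

- **Press:** one handle went in each notch pair, and wrist-camera measurement put them within about 1 mm of centre lengthwise. I gripped the bar's handle and swung it along its arc. The force rose from about 5 N to 28 N, which I took as the stop. I then guided the bar back up and let go; side and wrist views matched those from before the stroke.
- **Rack:** all four lie one per notch, within about 2 mm of lengthwise centre. Three line up with their notches within 0.005 rad. The one furthest from the press read 0.03 rad off, with its end in shadow; in the picture it sits midway between its ridges like the others, so I put that down to reading the shadowed edge.
- **Bystanders:** the jar, mug, knife and the blue and green look-alikes show no movement in the final top view.
- **Checks that disagreed:** my first press and rack positions came out up to 10 mm off because the arm was still moving when I took those pictures. I measured both again with the arm at rest and used only those values. I saw no grip slip and no handle knocked aside.

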